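# Refit the kiln relay tray and lock its modules

## Robot

A 6-joint arm with a two-finger parallel gripper is mounted at the origin on a cart in front of the work surface, level with it; the furniture and walls round the work are solid. World frame = base frame: x ahead of the robot, y to its left, z up, the work surface at z = 0. Lengths are in mm, angles in rad, forces in N, time in s.
With the tool pointing down it reaches from about 350 to 975 mm from the base axis. Payload 7.1 kg.
Tool frame: the origin (TCP) lies at the very end of the fingers, on their centre line; the grasp point (between the pads) lies 19 mm behind it (ctrl.grip_point_offset is the distance from the TCP to the grasp point, in mm); x points along the fingers, y is the direction in which the jaws open and shut, and the axes are right-handed (so a half turn about x gives the same grasp; the last joint's range is limited). The gripper opens to 88 mm and grips with 3 to 60 N. Pads are 20 mm wide; open, the fingers measure 115 mm over their backs; the gripper's body (75 mm by 178 mm) begins 61 mm behind the grasp point.
Start: joints at [-1.173, 0.423, 1.63, -0, 1.089, -0.019], TCP at [253.038, -571.469, 222.675] pointing down, gripper open.
Joint ranges: [-3, 3], [-0.9, 2.11], [0.09, 2.58], [-1.31, 4.45], [0.11, 2.69], [-2.54, 2.54]. Speed limits (rad/s): [2.39, 2.39, 3.01, 3.14, 3.14, 3.14].

## Interface

Orientations are given as a rotation vector (axis times angle).
In Python, from workcell import ctrl, vision, workorder gives the robot as it stands.
- The arm moves only by the shell command python3 -m crank 'ROWS'. ROWS is JSON, a list of rows, each a list of 3 entries, a list of its own where there are three numbers: the shift along the tool's x, y, z in m, then the turn, a rotation vector about the tool's x, y, z in rad, then the finger opening in m, from 0 to 0.0878. In form: [[[dx, dy, dz], [wx, wy, wz], jaw], ...]. A call has exactly 8 rows; each row shifts and turns the commanded pose from where the row before left it, along the tool's axes as they then stand; what a row does not reach is not made up. A row lasts 1/12 s, in which the tool goes at most 41.7 mm and 7.16 degrees, less where a joint would pass 70% of its speed; a pose out of reach is approached as far as the arm can. A call with a gripper value outside its range is refused whole. The fingers move at their own pace and stop on an object; the grip force is fixed at half the most. Time passes only in rows, so rows that do not move let the fingers close, or fill a call up. It gives the time, the measured TCP pose, the force and the opening at its end, in the units of the state.
- ctrl.get_obs(): the state, without advancing time (a new reading comes with each control period).
- vision.get_image(name): name is "side" or "top"; returns a dict with "img" (400x640x3 uint8, blue, green, red), "mtx" (3x3 intrinsics, pixels), "rvec" (rotation vector, rad) and "tvec" (3), from world to camera coordinates, as OpenCV has them. Camera axes: x right, y down, z forward; pixel columns grow to the right and rows downward; lengths in mm; the calibration is good to about 2 mm. A picture is of the moment at which its call begins. There is no depth.
- workorder.close_job(): hands the job in, once; it reports no verdict.
The state is a dict: "t": time; "qpos": joint angles; "qvel": joint speeds; "joint_torque": joint torques, N m; "ee_pos": TCP position; "orientation": TCP orientation; "ft_force": force on the tool from outside, world axes, zero at the start; "moment": the same for the moment, N m; "width": finger opening in mm.
Only numpy, scipy, OpenCV 4.12 (cv2) and the standard library are available. Lean on these libraries where they do the work, as an engineer would, in place of code of your own. Each camera call takes 0.05 s, during which the arm holds its last target.

## Task

Switch the kiln relay tray's isolator off (lever towards you) before any module goes in, then slide each relay module on the table fully home into the bay with the tag of its colour and secure it: push that bay's sprung stud in, turn it clockwise a quarter turn until its tongue lies across behind the module's tab, and let it spring up into its lock. When every module there is has been fitted and locked, switch the isolator on again (lever away from you); leave the other things on the table where they are.

Things in the scene. Friction and masses are not known exactly. Their poses are not given: they have to be found in the camera images.
- module_red_mid (a point): Red relay module (may be absent): flat aluminium slab 90 x 56 x 12 mm (x, y, z), about 0.16 kg, with a red upright grip tab near its rear end: tab 10 mm thick (x), 24 mm wide (y), centred at x = -31 mm, its top 57 mm above the slab's underside. The point is the slab's centre, half-way up its 12 mm. x points to the plain front end, which goes in first; z up. Lies flat on the table, tab up.
- module_yellow_mid (a point): Yellow relay module (may be absent): flat aluminium slab 90 x 56 x 12 mm (x, y, z), about 0.16 kg, with a yellow upright grip tab near its rear end: tab 10 mm thick (x), 24 mm wide (y), centred at x = -31 mm, its top 57 mm above the slab's underside. The point is the slab's centre, half-way up its 12 mm. x points to the plain front end, which goes in first; z up. Lies flat on the table, tab up.
- module_blue_mid (a point): Blue relay module (may be absent): flat aluminium slab 90 x 56 x 12 mm (x, y, z), about 0.16 kg, with a blue upright grip tab near its rear end: tab 10 mm thick (x), 24 mm wide (y), centred at x = -31 mm, its top 57 mm above the slab's underside. The point is the slab's centre, half-way up its 12 mm. x points to the plain front end, which goes in first; z up. Lies flat on the table, tab up.
- bay_red (a point): Bay with the red tag on its roof, the left one (seen from the robot) of three in a fixed low tray: where the slab's centre lies when its module is fully home. x points into the bay, away from the robot; y left; z up. Slot 58.5 mm wide, 14.5 mm high; its floor is the tray's 4 mm base plate, 6 mm below this point, and runs on openly to 66 mm in front of this point.
- stud_red_wing (a point): Centre of the black wing on top of the sprung quarter-turn stud of the red bay; its upright axis is 50 mm right (-y) and 43.5 mm in front (-x) of the bay's point. Wing 28 mm long (x of this frame, the way the tongue points), 10 mm thick (y), 24 mm tall; centre 54 mm above the table while the stud is up.
- stud_red_tip (a point): On the steel tongue (10 mm wide, 6 mm thick) of the red stud, 45 mm from its axis, 3 mm short of its end, 31 mm above the table while the stud is up. Open, the tongue points to the robot, beside the bay; locked, it points left (+y), 2.5 mm behind the tab of a fully home module. A module that sticks out bars its way.
- stud_red (a joint): Turn of the red stud, rad: 0 open, grows clockwise seen from above, 1.40 = locked (stop). Turns only while pushed in 6 mm or more; let go at the stop, it springs part of the way up into a notch that holds it (1.25 to 1.40).
- stud_red_press (a joint): How far the red stud is pushed down, m: 0 up, 0.008 fully in; spring 4 N at rest, 10 N at 6 mm, 12 N at 8 mm. Locked in its notch it reads about 0.0025; turned but short of the notch it stays at about 0.006.
- bay_yellow (a point): Bay with the yellow tag on its roof, the middle one (seen from the robot) of three in a fixed low tray: where the slab's centre lies when its module is fully home. x points into the bay, away from the robot; y left; z up. The slot's roof (top 21.5 mm above the table) begins 5 mm in front of this point and ends at the back stop 45 mm behind it; the tab stays in front of the roof.
- stud_yellow_wing (a point): Centre of the black wing on top of the sprung quarter-turn stud of the yellow bay; its upright axis is 50 mm right (-y) and 43.5 mm in front (-x) of the bay's point. Wing 28 mm long (x of this frame, the way the tongue points), 10 mm thick (y), 24 mm tall; centre 54 mm above the table while the stud is up.
- stud_yellow_tip (a point): On the steel tongue (10 mm wide, 6 mm thick) of the yellow stud, 45 mm from its axis, 3 mm short of its end, 31 mm above the table while the stud is up. Open, the tongue points to the robot, beside the bay; locked, it points left (+y), 2.5 mm behind the tab of a fully home module. A module that sticks out bars its way.
- stud_yellow (a joint): Turn of the yellow stud, rad: 0 open, grows clockwise seen from above, 1.40 = locked (stop). Turns only while pushed in 6 mm or more; let go at the stop, it springs part of the way up into a notch that holds it (1.25 to 1.40).
- stud_yellow_press (a joint): How far the yellow stud is pushed down, m: 0 up, 0.008 fully in; spring 4 N at rest, 10 N at 6 mm, 12 N at 8 mm. Locked in its notch it reads about 0.0025; turned but short of the notch it stays at about 0.006.
- bay_blue (a point): Bay with the blue tag on its roof, the right one (seen from the robot) of three in a fixed low tray: where the slab's centre lies when its module is fully home. x points into the bay, away from the robot; y left; z up. Flared cheeks, 3 mm wider on either side, lead into the slot over 12 mm in front of its roof. The other bays are alike, 100 mm apart in y.
- stud_blue_wing (a point): Centre of the black wing on top of the sprung quarter-turn stud of the blue bay; its upright axis is 50 mm right (-y) and 43.5 mm in front (-x) of the bay's point. Wing 28 mm long (x of this frame, the way the tongue points), 10 mm thick (y), 24 mm tall; centre 54 mm above the table while the stud is up.
- stud_blue_tip (a point): On the steel tongue (10 mm wide, 6 mm thick) of the blue stud, 45 mm from its axis, 3 mm short of its end, 31 mm above the table while the stud is up. Open, the tongue points to the robot, beside the bay; locked, it points left (+y), 2.5 mm behind the tab of a fully home module. A module that sticks out bars its way.
- stud_blue (a joint): Turn of the blue stud, rad: 0 open, grows clockwise seen from above, 1.40 = locked (stop). Turns only while pushed in 6 mm or more; let go at the stop, it springs part of the way up into a notch that holds it (1.25 to 1.40).
- stud_blue_press (a joint): How far the blue stud is pushed down, m: 0 up, 0.008 fully in; spring 4 N at rest, 10 N at 6 mm, 12 N at 8 mm. Locked in its notch it reads about 0.0025; turned but short of the notch it stays at about 0.006.
- isolator (a joint): Isolator lever on the left end of the tray, rad: 0 = off, leaning towards the robot (-x of the tray); 1.0 = on, leaning away. Stays where it is left; swings about an axis along y with light friction.
- isolator_tip (a point): Tip of the isolator's red lever. The point is the centre of its ball end, 26 mm across, 50 mm from the pivot; the pivot is 26 mm above the table, and the lever leans 0.5 rad either side of upright. It stands on a block 70 x 50 mm, 29 mm high, and its pivot is 75 mm left (+y) and 33 mm in front (-x) of the red bay's point.
- meter_mid (a point): Yellow and black hand meter 133 x 68 x 28 mm, lying by, not part of the job; the point is its centre, half-way up.
- tape_mid (a point): Roll of blue tape, 67 mm across, 19 mm high, lying by, not part of the job; the point is its centre, half-way up.
There are look-alikes about, which are no part of the job. Leave any pink look-alike of the part that bears module_red_mid alone.

How it is judged (in metres and radians):
On the way, in this order (a step that is already met when the one before it is completed fails the run):
1. the isolator is off before any module is in a bay (value of joint isolator below 0.15 rad and distance between module_red_mid and bay_red above 0.05 m and distance between module_yellow_mid and bay_yellow above 0.05 m and distance between module_blue_mid and bay_blue above 0.05 m), for 0.2 s.
2. every module there is lies fully home in the bay of its colour, its stud locked behind the tab, the isolator still off (value of joint isolator below 0.15 rad and x of module_red_mid in the frame of bay_red between -0.004 and 0.003 m and y of module_red_mid in the frame of bay_red between -0.003 and 0.003 m and z of module_red_mid in the frame of bay_red between -0.0025 and 0.003 m and angle between the x axis of module_red_mid and the x axis of bay_red, either way round below 0.06 rad and x of stud_red_tip in the frame of module_red_mid above -0.0525 m and z of stud_red_tip in the frame of module_red_mid between 0.0165 and 0.0201 m and x of module_yellow_mid in the frame of bay_yellow between -0.004 and 0.003 m and y of module_yellow_mid in the frame of bay_yellow between -0.003 and 0.003 m and z of module_yellow_mid in the frame of bay_yellow between -0.0025 and 0.003 m and angle between the x axis of module_yellow_mid and the x axis of bay_yellow, either way round below 0.06 rad and x of stud_yellow_tip in the frame of module_yellow_mid above -0.0525 m and z of stud_yellow_tip in the frame of module_yellow_mid between 0.0165 and 0.0201 m and x of module_blue_mid in the frame of bay_blue between -0.004 and 0.003 m and y of module_blue_mid in the frame of bay_blue between -0.003 and 0.003 m and z of module_blue_mid in the frame of bay_blue between -0.0025 and 0.003 m and angle between the x axis of module_blue_mid and the x axis of bay_blue, either way round below 0.06 rad and x of stud_blue_tip in the frame of module_blue_mid above -0.0525 m and z of stud_blue_tip in the frame of module_blue_mid between 0.0165 and 0.0201 m), for 0.2 s.
At the end, for the whole second after the job is handed in: The isolator is on (over 0.85 rad); every module there is lies in the bay of its colour, within 4 mm of fully home, 3 mm sideways and in height and 0.06 rad; its stud is turned to within about 0.2 rad of the locked stop and has sprung up into the lock (about 2.5 mm below its open height) (value of joint isolator above 0.85 rad and x of module_red_mid in the frame of bay_red between -0.004 and 0.003 m and y of module_red_mid in the frame of bay_red between -0.003 and 0.003 m and z of module_red_mid in the frame of bay_red between -0.0025 and 0.003 m and angle between the x axis of module_red_mid and the x axis of bay_red, either way round below 0.06 rad and x of stud_red_tip in the frame of module_red_mid above -0.0525 m and z of stud_red_tip in the frame of module_red_mid between 0.0165 and 0.0201 m and x of module_yellow_mid in the frame of bay_yellow between -0.004 and 0.003 m and y of module_yellow_mid in the frame of bay_yellow between -0.003 and 0.003 m and z of module_yellow_mid in the frame of bay_yellow between -0.0025 and 0.003 m and angle between the x axis of module_yellow_mid and the x axis of bay_yellow, either way round below 0.06 rad and x of stud_yellow_tip in the frame of module_yellow_mid above -0.0525 m and z of stud_yellow_tip in the frame of module_yellow_mid between 0.0165 and 0.0201 m and x of module_blue_mid in the frame of bay_blue between -0.004 and 0.003 m and y of module_blue_mid in the frame of bay_blue between -0.003 and 0.003 m and z of module_blue_mid in the frame of bay_blue between -0.0025 and 0.003 m and angle between the x axis of module_blue_mid and the x axis of bay_blue, either way round below 0.06 rad and x of stud_blue_tip in the frame of module_blue_mid above -0.0525 m and z of stud_blue_tip in the frame of module_blue_mid between 0.0165 and 0.0201 m); the robot touches nothing.
It fails at once if a bystander is pushed more than 4 cm from its place (distance of any of meter_mid, tape_mid from where it was at the start of the episode above 0.04 m).
Of module_red, module_yellow, module_blue only 2 to 3 are there at a start; the rules pass over those that are not, and their reading is None.
At some moment in a run one of module_red, module_yellow, module_blue may be knocked a few centimetres aside while the robot is not near it.
Once in a run the grip may slacken for a moment while it holds something.
It also fails if it takes over 210 s, if anything falls off the work surface, if the arm or the gripper's body presses on something with over 40 N, if the wrist force passes 120 N, or if a joint passes its speed limit or range.

## Working session

There is one attempt and no reset: what is moved stays moved. The work goes in short steps, Python scripts to look and compute and a shell command to move; the robot and the scene stay as the last step left them, time stands still between calls to the robot, and variables do not carry over. Pictures are saved under pics/ and viewed, and the job is handed in when it is done.

```bash
ls; mkdir -p pics; python3 - <<'E'
from workcell import ctrl, vision
import cv2
o=ctrl.get_obs()
for k in o: print(k,o[k])
for n in("side","top"):
    d=vision.get_image(n); cv2.imwrite(f"pics/{n}0.png",d["img"]); print(n,d["mtx"],d["rvec"],d["tvec"])
E
```

```text
pics
t 0.0
qpos [-1.17302374e+00  4.23800874e-01  1.63069382e+00  1.77029021e-05
  1.08858506e+00 -1.90217385e-02]
qvel [ 5.74299397e-06  4.71831688e-04 -2.09810517e-04  1.43043883e-03
  1.22210734e-04  2.78943178e-04]
joint_torque [-1.66329417e-03 -5.44618070e+01 -2.73666072e+01  6.42539305e-02
  2.27439415e-02 -1.36719823e-04]
ee_pos [ 252.82061939 -570.97729537  221.92514652]
orientation [ 1.99197413  0.42277594 -1.99251282]
ft_force [-0.95685871 -0.16225724 -1.15711918]
moment [-0.03949631 -0.02978558 -0.01487514]
width 87.83365033728023
side [[371.98844871   0.         320.6873937 ]
 [  0.         371.98844871 200.83741345]
 [  0.           0.           1.        ]] [ 2.600936    0.65578492 -0.14586186] [-557.94796865  -76.35112113 1044.49950925]
top [[450.52443718   0.         321.13142762]
 [  0.         450.52443718 199.90657506]
 [  0.           0.           1.        ]] [ 2.14826775 -2.12440055  0.18111145] [ 123.81327942  546.87383769 1009.77352934]
```

View pics/side0.png

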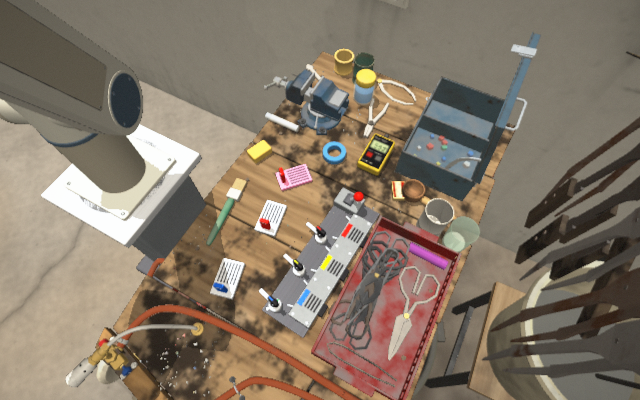

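View pics/top0.png

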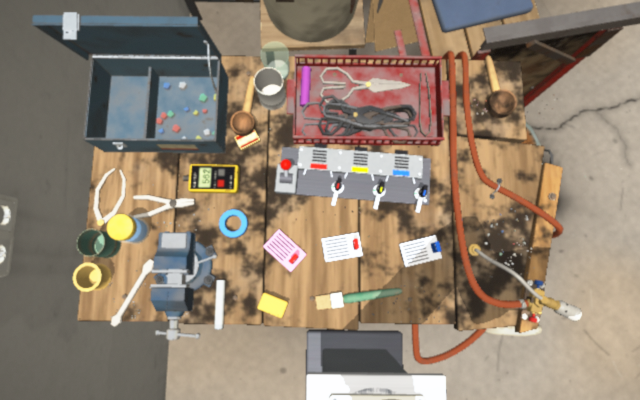

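The top view shows a white slab with a red tab at (343,247), a white slab with a blue tab at (421,250), and a pink slab with a red tab at (285,250), which is the look-alike. There is no yellow module: the block at (272,304) is a plain sponge. The tray runs from (275,150) to (430,200). I'll confirm with enlarged crops.

```bash
cat > h.py <<'E'
import numpy as np, cv2
from scipy.spatial.transform import Rotation as Ro
from workcell import ctrl, vision
def cam(n):
    d=vision.get_image(n); return d
def ray(d,uv):
    R=cv2.Rodrigues(np.array(d["rvec"],float))[0]; t=np.array(d["tvec"],float).ravel()
    uv=np.atleast_2d(uv).astype(float); p=np.c_[uv,np.ones(len(uv))]@np.linalg.inv(d["mtx"]).T
    return -R.T@t, p@R
def onz(d,uv,z):
    c,r=ray(d,uv); return c+r*((z-c[2])/r[:,2])[:,None]
def proj(d,P):
    return cv2.projectPoints(np.atleast_2d(np.array(P,float)),np.array(d["rvec"],float),np.array(d["tvec"],float),d["mtx"],None)[0][:,0]
def tri(da,ua,db,ub):
    out=[]
    for a,b in zip(np.atleast_2d(ua),np.atleast_2d(ub)):
        c1,r1=ray(da,a);c2,r2=ray(db,b);r1=r1[0]/np.linalg.norm(r1[0]);r2=r2[0]/np.linalg.norm(r2[0])
        s=np.linalg.lstsq(np.c_[r1,-r2],c2-c1,rcond=None)[0]
        p,q=c1+s[0]*r1,c2+s[1]*r2; out.append(np.r_[(p+q)/2,np.linalg.norm(p-q)])
    return np.array(out)
def crop(d,name,x0,y0,x1,y1,k):
    cv2.imwrite(name,cv2.resize(d["img"][y0:y1,x0:x1],None,fx=k,fy=k,interpolation=cv2.INTER_CUBIC))
def masks(d):
    h=cv2.cvtColor(d["img"],cv2.COLOR_BGR2HSV); H,S,V=h[...,0],h[...,1],h[...,2]
    return {'red':((H<6)|(H>174))&(S>190)&(V>90),'yellow':(abs(H.astype(int)-28)<6)&(S>170)&(V>120),'blue':(abs(H.astype(int)-110)<10)&(S>150)&(V>90),
     'white':(S<60)&(V>150),'black':V<35}
def blobs(m,roi,amin=8):
    x0,y0,x1,y1=roi; n,l,s,c=cv2.connectedComponentsWithStats(m[y0:y1,x0:x1].astype(np.uint8))
    return [(c[i]+[x0,y0],s[i,4],s[i,:4]+[x0,y0,0,0]) for i in range(1,n) if s[i,4]>=amin]
E
python3 - <<'E'
from h import *
t=cam("top");s=cam("side")
crop(t,"pics/t1.png",255,135,455,285,4)
crop(s,"pics/s1.png",200,150,400,350,3)
E
python3 - <<'E'
from h import *
t=cam("top");s=cam("side")
for n,d,roi in(("top",t,(255,140,455,290)),("side",s,(190,150,400,340))):
    m=masks(d)
    for c in('red','yellow','blue'):
        for b in blobs(m[c],roi,6): print(n,c,b[0].round(1),b[1],b[2])
E
```

```text
top red [285.5 164. ] 74 [281 160  10   9]
top red [318.6 166. ] 37 [312 165  14   3]
top red [337.5 185.5] 6 [337 184   2   4]
top red [355.6 243.6] 18 [354 240   4   8]
top red [293.4 257.7] 16 [291 255   6   7]
top yellow [359.7 169.2] 49 [352 167  15   5]
top yellow [380.8 188.8] 12 [380 187   3   5]
top blue [400.3 172.6] 58 [393 171  16   4]
top blue [423.9 192.4] 15 [423 190   3   6]
top blue [436.1 246.7] 54 [432 242   9  10]
side red [369.  153.9] 24 [366 152   7   5]
side red [281.8 174.2] 42 [279 168   6  15]
side red [358.4 195.8] 76 [354 191  10  10]
side red [265.2 223.8] 59 [260 219  10  10]
side red [346.6 230. ] 48 [342 224  10  13]
side yellow [373.4 162.5] 158 [358 150  34  23]
side yellow [325.9 261.9] 58 [321 256  11  13]
side yellow [295.4 261.3] 9 [294 260   4   4]
side blue [220.2 287.1] 63 [214 283  13   9]
side blue [303.1 297.1] 66 [298 290  11  15]
side blue [270.5 298.5] 10 [269 297   4   4]
```

View pics/t1.png

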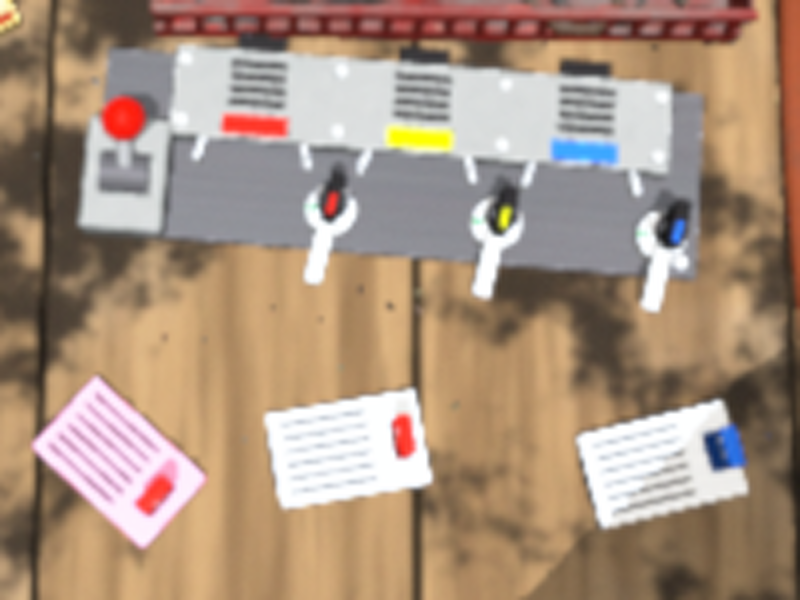

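View pics/s1.png

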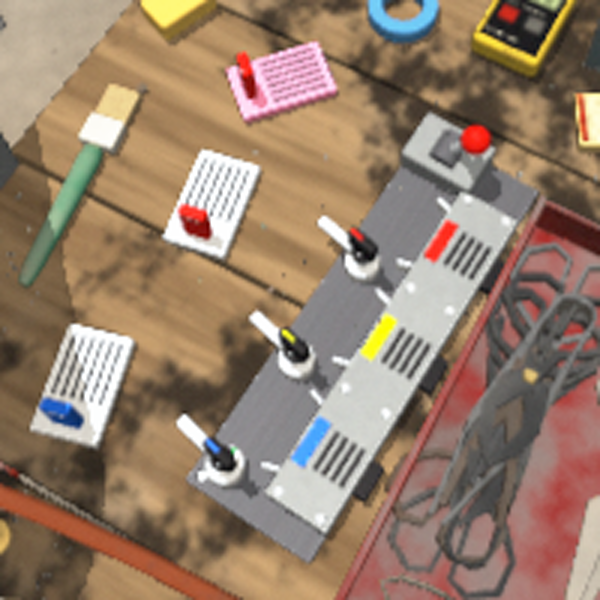

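The crop confirms it. The red module is the white slab with its tab at top px (355,243). The blue module is the white slab with its tab at (436,247). The pink slab at (285,250) is the look-alike and stays untouched. No slab has a yellow tab. Next I measure the tray and the modules.

```bash
cat > meas.py <<'E'
from h import *
def tray(t,s):
    for c,u,v in(("red",(337.5,185.5),None),("yellow",(380.8,188.8),(295.4,261.3)),("blue",(423.9,192.4),(270.5,298.5))):
        print(c,"stud top z66: top",onz(t,u,66)[0].round(1), "side",onz(s,v,66)[0].round(1) if v else None, "tri",tri(t,u,s,v)[0].round(1) if v else None)
    print("ball tri",tri(t,(285.5,164),s,(358.4,195.8)).round(1),"z70",onz(t,(285.5,164),70).round(1),onz(s,(358.4,195.8),70).round(1))
    T=[(318.6,166),(359.7,169.2),(400.3,172.6)];S=[(346.6,230),(325.9,261.9),(303.1,297.1)]
    print("tags tri",tri(t,T,s,S).round(1)); print("tags z21.5 top",onz(t,T,21.5).round(1),"side",onz(s,S,21.5).round(1))
def slab(d,roi,z=12,name=None):
    m=(masks(d)['white']); x0,y0,x1,y1=roi
    h=cv2.cvtColor(d["img"],cv2.COLOR_BGR2HSV); m=(h[...,1]<75)&(h[...,2]>110)
    k=np.zeros(m.shape,np.uint8); k[y0:y1,x0:x1]=m[y0:y1,x0:x1]
    k=cv2.morphologyEx(k,cv2.MORPH_CLOSE,np.ones((5,5)))
    c=max(cv2.findContours(k,0,2)[0],key=cv2.contourArea)
    P=onz(d,c[:,0],z)[:,:2].astype(np.float32); r=cv2.minAreaRect(P); return r,cv2.boxPoints(r)
E
python3 - <<'E'
from meas import *
t=cam("top");s=cam("side")
tray(t,s)
for n,a,b in(("red",(318,228,368,268),(248,195,290,242)),("blue",(396,230,446,272),(205,255,248,302))):
    r,bx=slab(t,a); print(n,"top",np.round(r[0],1),np.round(r[1],1),round(r[2],1),bx.round(0).tolist())
    r,bx=slab(s,b); print(n,"side",np.round(r[0],1),np.round(r[1],1),round(r[2],1),bx.round(0).tolist())
print("tabs tri",tri(t,[(355.6,243.6),(436.1,246.7)],s,[(265.2,223.8),(220.2,287.1)]).round(1))
print("grips z57 top",onz(t,[(355.6,243.6),(436.1,246.7)],45).round(1))
E
```

```text
red stud top z66: top [576.1  92.6  66. ] side None tri None
yellow stud top z66: top [569.5  -7.3  66. ] side [569.2  -6.3  66. ] tri [ 5.694e+02 -6.900e+00  6.770e+01  5.000e-01]
blue stud top z66: top [ 562.2 -106.6   66. ] side [ 563.3 -106.7   66. ] tri [ 562.7 -106.7   64.4    0.6]
ball tri [[624.4 213.7  74.2   1.9]] z70 [[624.7 213.4  70. ]] [[624.4 216.6  70. ]]
tags tri [[ 6.332e+02  1.375e+02  2.230e+01  1.800e+00]
 [ 6.262e+02  3.790e+01  2.300e+01  1.600e+00]
 [ 6.191e+02 -6.150e+01  1.930e+01  2.000e-01]]
tags z21.5 top [[632.7 136.9  21.5]
 [625.9  37.2  21.5]
 [618.7 -61.1  21.5]] side [[633.7 138.5  21.5]
 [626.6  38.9  21.5]
 [619.4 -62.   21.5]]
red top [438.9  79.9] [60.7 94.7] 10.1 [[401.0, 121.0], [417.0, 28.0], [477.0, 39.0], [461.0, 132.0]]
red side [439.7  85.8] [ 59.4 106.1] 10.6 [[401.0, 133.0], [420.0, 28.0], [479.0, 39.0], [459.0, 143.0]]
blue top [ 432.3 -108.1] [60.9 98.4] 14.5 [[390.0, -68.0], [415.0, -163.0], [474.0, -148.0], [449.0, -53.0]]
blue side [ 433.5 -106.4] [59.4 92.5] 14.1 [[393.0, -69.0], [416.0, -159.0], [474.0, -144.0], [451.0, -54.0]]
tabs tri [[ 445.8   49.4   35.1    2.4]
 [ 440.3 -136.9   38.9    2.1]]
grips z57 top [[ 444.3   49.4   45. ]
 [ 439.2 -136.2   45. ]]
```

```bash
python3 - <<'E'
from h import *
t=cam("top");s=cam("side")
crop(t,"pics/t2.png",270,140,350,210,10)
crop(t,"pics/t3.png",350,140,435,210,9)
crop(s,"pics/s3.png",255,200,375,320,5)
E
```

```text
(no output)
```

View pics/t2.png

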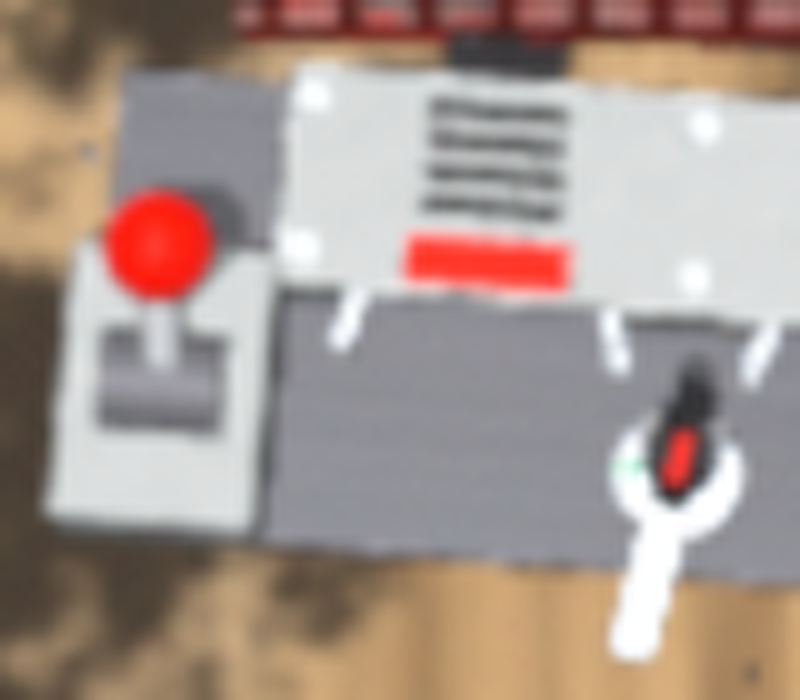

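View pics/t3.png

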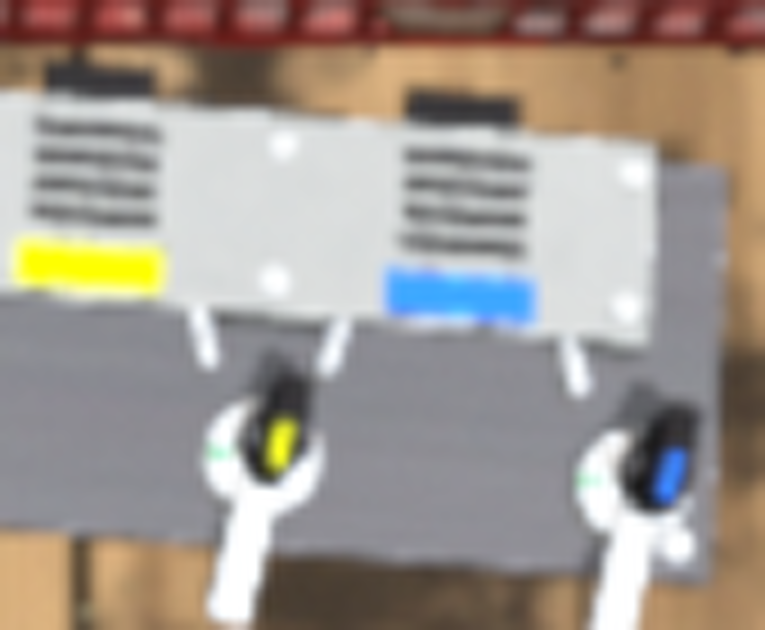

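View pics/s3.png

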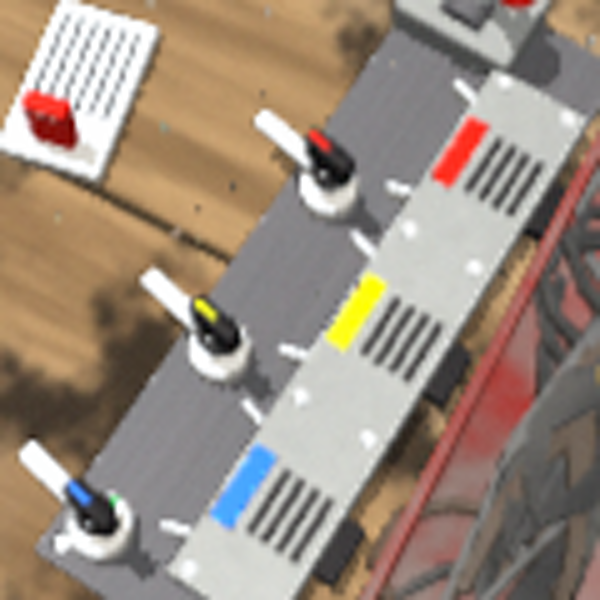

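```bash
python3 - <<'E'
from h import *
t=cam("top")
P=onz(t,[(298,168.4),(350,172.3),(300,146.2),(350,149.8)],21.5)[:,:2]
print(P.round(1))
for yaw in(-.069,):
    X=np.array([np.cos(yaw),np.sin(yaw)]);Y=np.array([-X[1],X[0]])
    print("front edge tray-x",(P[:2]@X).round(1),"back",(P[2:]@X).round(1))
    print("strip",[(np.array(p)@X).round(1) for p in((576.1,92.6),(569.4,-6.9),(562.6,-106.7))],[(np.array(p)@Y).round(1) for p in((576.1,92.6),(569.4,-6.9),(562.6,-106.7))])
    print("tags",[(np.array(p)@X).round(1) for p in((633.2,137.5),(626.2,38),(619,-61.5))],[(np.array(p)@Y).round(1) for p in((633.2,137.5),(626.2,38),(619,-61.5))])
    print("ball",np.array([624.5,214.5])@X,np.array([624.5,214.5])@Y)
    # collars ellipse centres approx, green dot; tongue ends
    for z in(31,): 
        q=onz(t,[(270+63.5,140+66),(350+23.5,140+62/9*10)],z)[:,:2]; print((q@X).round(1),(q@Y).round(1))
# lateral edges of roof (298.8..) and cheeks
c=onz(t,[(299.8,147),(350+655/9,140+147/9.),(350+648/9,140+342/9.)],21.5)[:,:2]; print("roof ends Y",(c@Y).round(1),(c@X).round(1))
E
```

```text
[[626.2 186.7]
 [618.   60.7]
 [681.9 182.9]
 [674.2  60.7]]
front edge tray-x [611.8 612.3] back [667.6 668.5]
strip [np.float64(568.3), np.float64(568.5), np.float64(568.6)] [np.float64(132.1), np.float64(32.4), np.float64(-67.7)]
tags [np.float64(622.2), np.float64(622.1), np.float64(621.8)] [np.float64(180.8), np.float64(81.1), np.float64(-18.7)]
ball 608.2252088751425 257.04590113205325
[525.3 526.1] [137.   42.1]
roof ends Y [229.8 -70.9 -71.3] [665.6 666.4 612.3]
```

The roof's front edge, the ball and the studs agree: bay x in tray axes is about 617 and tray yaw about -0.069. The coloured strips sit about 5 mm forward of each stud axis. Next is a helper for the deltas.

```bash
cat > plan.py <<'E'
from h import *
YAW=-.069; X=np.array([np.cos(YAW),np.sin(YAW)]);Y=np.array([-X[1],X[0]])
def w(xt,yt): return xt*X+yt*Y     # tray -> world
def tr(p): p=np.array(p)[:2]; return np.array([p@X,p@Y])
def plan(p,jaw=None):
    """p world xyz mm; jaw: world yaw(rad) of jaw axis (either way)"""
    o=ctrl.get_obs(); R=Ro.from_rotvec(o["orientation"]).as_matrix(); c=np.array(o["ee_pos"])
    y0=np.arctan2(R[1,1],R[0,1]); 
    if jaw is None: jaw=y0
    d=(jaw-y0+np.pi/2)%np.pi-np.pi/2; j=y0+d
    ty=np.array([np.cos(j),np.sin(j),0]); tx=np.array([0,0,-1.]); T=np.c_[tx,ty,np.cross(tx,ty)]
    rv=Ro.from_matrix(R.T@T).as_rotvec()
    print("t %.1f at"%o["t"],c.round(1),"jawyaw %.3f"%y0,"q6 %.2f"%o["qpos"][5],"w %.1f"%o["width"],"F",np.round(o["ft_force"],1))
    print(" turn",rv.round(4)," then shift mm",(T.T@(np.array(p)-c)).round(1), " dist %.0f"%np.linalg.norm(np.array(p)-c))
E
python3 - <<'E'
from plan import *
p=w(637,257.); print(p)
plan([*p,180],np.pi/2+YAW)
E
```

```text
[653.20315524 212.47032259]
t 0.6 at [ 253.  -571.4  222.7] jawyaw -1.154 q6 -0.02 w 87.9 F [-0.3  0.2  0.1]
 turn [0.4858 0.     0.    ]  then shift mm [  42.7 -809.6 -345.2]  dist 881
```

```bash
python3 -m crank '[[[0,0,0],[0.12,0,0],0.0],[[0,0,0],[0.12,0,0],0.0],[[0,0,0],[0.12,0,0],0.0],[[0,0,0],[0.126,0,0],0.0],[[0,-0.036,-0.015],[0,0,0],0.0],[[0,-0.036,-0.015],[0,0,0],0.0],[[0,-0.036,-0.015],[0,0,0],0.0],[[0,-0.036,-0.015],[0,0,0],0.0]]'
python3 -m crank '[[[0,-0.036,-0.015],[0,0,0],0.0],[[0,-0.036,-0.015],[0,0,0],0.0],[[0,-0.036,-0.015],[0,0,0],0.0],[[0,-0.036,-0.015],[0,0,0],0.0],[[0,-0.036,-0.015],[0,0,0],0.0],[[0,-0.036,-0.015],[0,0,0],0.0],[[0,-0.036,-0.015],[0,0,0],0.0],[[0,-0.036,-0.015],[0,0,0],0.0]]'
python3 - <<'E'
from plan import *
plan([*w(637,257.),180],np.pi/2+YAW)
E
```

```text
t: 1.22
ee_pos: [323.0, -430.5, 222.6]
orientation: [-2.186, 0.076, 2.186]
ft_force: [1.2, 0.1, -0.1]
width: 38.2
t: 1.88
ee_pos: [462.7, -151.0, 223.0]
orientation: [-2.188, 0.075, 2.186]
ft_force: [-0.2, 0.1, 0.5]
width: 0.2
t 1.9 at [ 462.7 -151.   223. ] jawyaw -1.639 q6 1.30 w 0.2 F [-0.2  0.1  0.5]
 turn [ 0.0007 -0.0008 -0.0002]  then shift mm [  43.  -375.7 -165. ]  dist 413
```

```bash
python3 -m crank '[[[0.004,-0.037,-0.016],[0,0,0],0.0],[[0.004,-0.037,-0.016],[0,0,0],0.0],[[0.004,-0.037,-0.016],[0,0,0],0.0],[[0.004,-0.037,-0.016],[0,0,0],0.0],[[0.004,-0.037,-0.016],[0,0,0],0.0],[[0.004,-0.037,-0.016],[0,0,0],0.0],[[0.004,-0.037,-0.016],[0,0,0],0.0],[[0.004,-0.037,-0.016],[0,0,0],0.0]]'
python3 -m crank '[[[0.004,-0.037,-0.016],[0,0,0],0.0],[[0.004,-0.037,-0.016],[0,0,0],0.0],[[0,0,0],[0,0,0],0.0],[[0,0,0],[0,0,0],0.0],[[0,0,0],[0,0,0],0.0],[[0,0,0],[0,0,0],0.0],[[0,0,0],[0,0,0],0.0],[[0,0,0],[0,0,0],0.0]]'
python3 - <<'E'
from plan import *
plan([*w(637,257.),58],np.pi/2+YAW)
t=cam("top");s=cam("side"); crop(t,"pics/t4.png",240,100,400,220,5); crop(s,"pics/s4.png",290,110,420,240,5)
o=ctrl.get_obs(); print(proj(t,o["ee_pos"]),proj(s,o["ee_pos"]))
E
```

```text
t: 2.55
ee_pos: [610.5, 135.9, 190.5]
orientation: [-2.187, 0.074, 2.187]
ft_force: [0.3, -0.8, 0.1]
width: 0.3
t: 3.22
ee_pos: [646.8, 204.3, 183.1]
orientation: [-2.186, 0.076, 2.186]
ft_force: [-0.3, 0.3, -0.3]
width: 0.8
t 3.2 at [646.8 204.3 183.1] jawyaw -1.640 q6 1.93 w 0.8 F [-0.3  0.3 -0.3]
 turn [-0.0006 -0.0002  0.0001]  then shift mm [125.1  -8.6  -5.9]  dist 126
[[285.95323867 140.34996815]] [[370.1514474 180.7409436]]
```

View pics/t4.png

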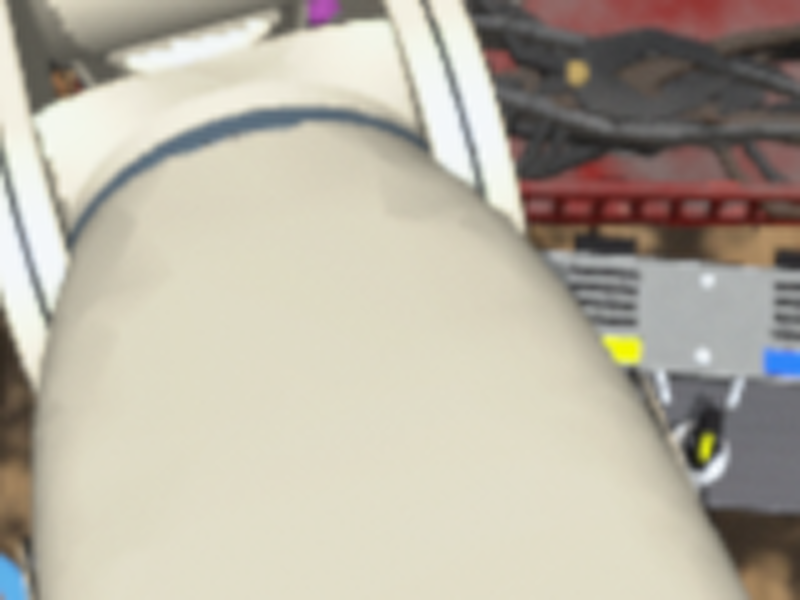

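View pics/s4.png

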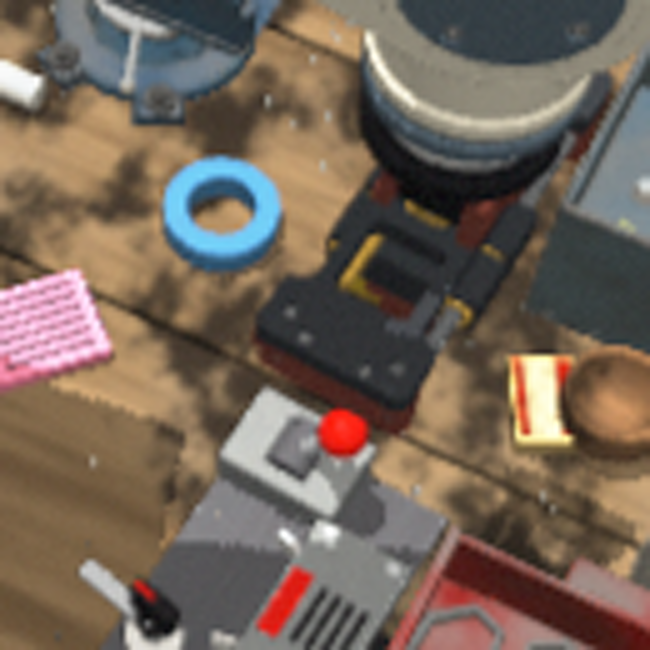

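```bash
python3 -m crank '[[[0.0,-0.0045,-0.003],[0,0,0],0.0],[[0.0,-0.0045,-0.003],[0,0,0],0.0],[[0.025,0,0],[0,0,0],0.0],[[0.025,0,0],[0,0,0],0.0],[[0.025,0,0],[0,0,0],0.0],[[0.025,0,0],[0,0,0],0.0],[[0.025,0,0],[0,0,0],0.0],[[0,0,0],[0,0,0],0.0]]'
python3 - <<'E'
from plan import *
plan([*w(584.5,257.),58],np.pi/2+YAW)
s=cam("side"); crop(s,"pics/s5.png",290,110,420,240,5)
E
```

```text
t: 3.98
ee_pos: [650.4, 213.4, 52.5]
orientation: [-2.18, 0.077, 2.196]
ft_force: [-1.4, -0.2, -1.0]
width: 0.4
t 4.0 at [650.4 213.4  52.5] jawyaw -1.639 q6 1.94 w 0.4 F [-1.4 -0.2 -1. ]
 turn [ 0.001   0.0075 -0.0028]  then shift mm [-5.5  0.8 49.6]  dist 50
```

View pics/s5.png

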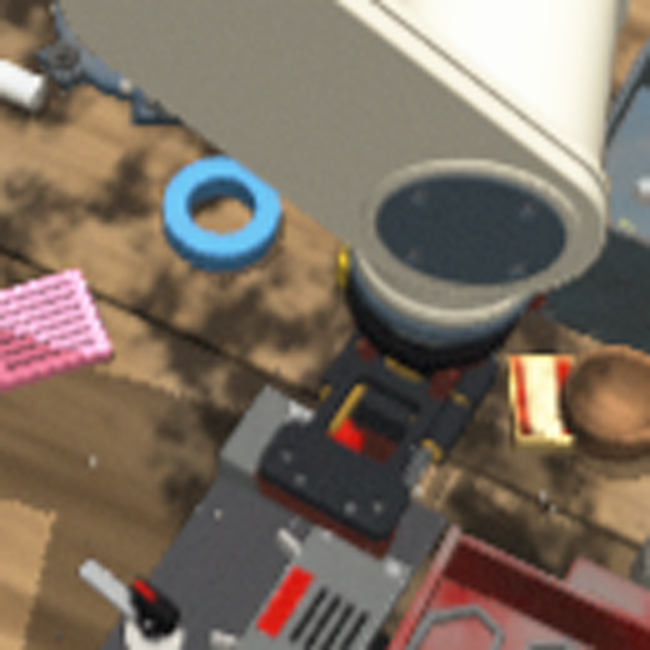

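```bash
python3 -m crank '[[[-0.004,0,0.008],[0,0,0],0.0],[[0,0,0.008],[0,0,0],0.0],[[0,0,0.008],[0,0,0],0.0],[[0,0,0.008],[0,0,0],0.0],[[0,0,0.008],[0,0,0],0.0],[[0,0,0.008],[0,0,0],0.0],[[0,0,0.002],[0,0,0],0.0],[[0,0,0],[0,0,0],0.0]]'
python3 - <<'E'
from plan import *
plan([*w(590,257.),180],np.pi/2+YAW)
s=cam("side"); crop(s,"pics/s6.png",290,110,420,240,5)
E
```

```text
t: 4.7
ee_pos: [603.2, 217.6, 62.1]
orientation: [-2.187, 0.074, 2.186]
ft_force: [1.4, -1.2, 0.7]
width: 0.5
t 4.7 at [603.2 217.6  62.1] jawyaw -1.639 q6 1.97 w 0.5 F [ 1.4 -1.2  0.7]
 turn [ 0.0012 -0.0004  0.    ]  then shift mm [-117.9    1.7   -3.2]  dist 118
```

View pics/s6.png

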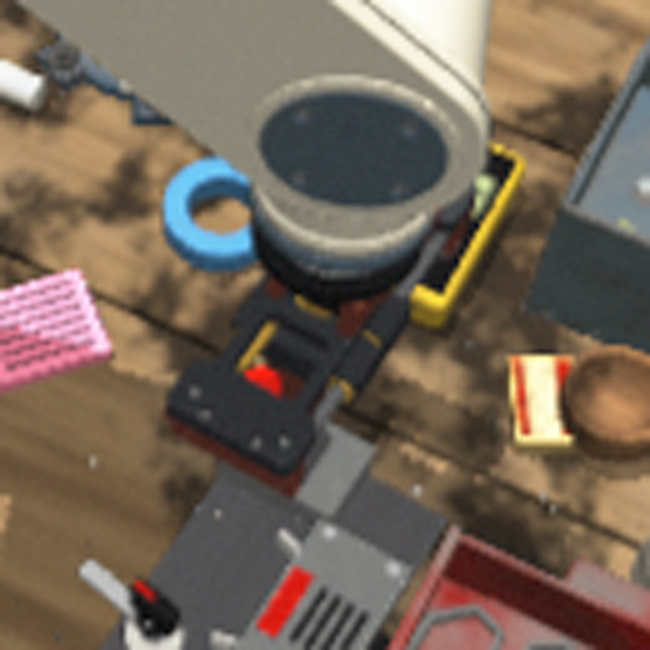

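```bash
python3 -m crank '[[[0,0,0.002],[0,0,0],0.0],[[0,0,0.0015],[0,0,0],0.0],[[0,0,0],[0,0,0],0.0],[[0,0,0],[0,0,0],0.0],[[0,0,0],[0,0,0],0.0],[[0,0,0],[0,0,0],0.0],[[0,0,0],[0,0,0],0.0],[[0,0,0],[0,0,0],0.0]]'
python3 -m crank '[[[0,0,-0.006],[0,0,0],0.0],[[-0.03,0,0],[0,0,0],0.0],[[-0.03,0,0],[0,0,0],0.0],[[-0.03,0,0],[0,0,0],0.0],[[-0.03,0,0],[0,0,0],0.0],[[0,0.03,0.02],[0,0,0],0.0],[[0,0.03,0.02],[0,0,0],0.0],[[0,0.03,0.02],[0,0,0],0.0]]'
python3 - <<'E'
from plan import *
plan([444.8,49.6,120],np.radians(100.1))
s=cam("side"); crop(s,"pics/s7.png",290,110,420,240,5)
for b in blobs(masks(s)['red'],(330,170,385,215),15): print(b[0], tr(onz(s,b[0],70)[0]))
E
```

```text
t: 5.42
ee_pos: [602.8, 217.6, 62.0]
orientation: [-2.191, 0.074, 2.181]
ft_force: [9.4, -1.5, -2.0]
width: 0.7
t: 6.08
ee_pos: [538.6, 131.0, 181.6]
orientation: [-2.186, 0.074, 2.189]
ft_force: [0.6, -0.5, -0.5]
width: 0.6
t 6.1 at [538.6 131.  181.6] jawyaw -1.638 q6 1.85 w 0.6 F [ 0.6 -0.5 -0.5]
 turn [-2.436e-01  1.500e-03  1.000e-04]  then shift mm [ 61.6  63.7 106.6]  dist 139
[341.98611111 187.44444444] [560.70045489 257.65950864]
```

View pics/s7.png

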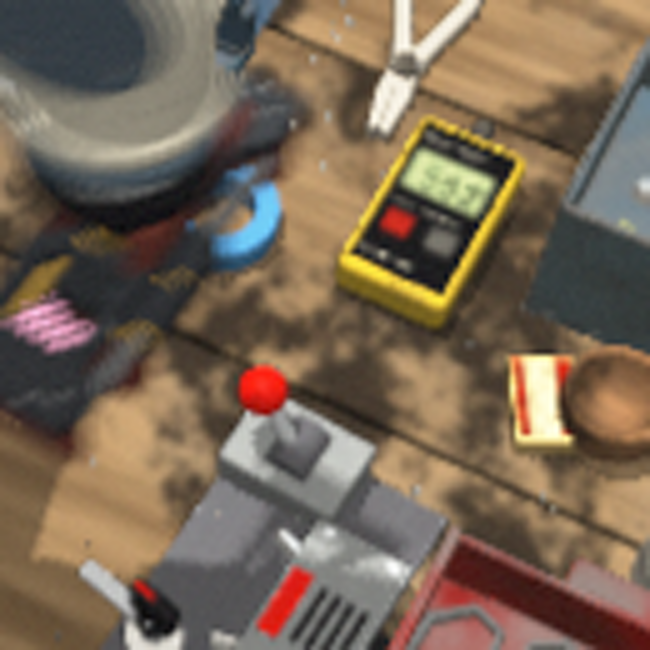

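The isolator ball at side px (342,187) now sits at tray x 560.7 against 560 expected, so it is off. Next I turn the wrist half round, to keep q6 in range at the bay, and open the jaws.

```bash
for i in 1; do python3 -m crank '[[[0,0,0],[-0.121,0,0],0.05],[[0,0,0],[-0.121,0,0],0.05],[[0,0,0],[-0.121,0,0],0.05],[[0,0,0],[-0.121,0,0],0.05],[[0,0,0],[-0.121,0,0],0.05],[[0,0,0],[-0.121,0,0],0.05],[[0,0,0],[-0.121,0,0],0.05],[[0,0,0],[-0.121,0,0],0.05]]'; done
python3 -m crank '[[[0,0,0],[-0.121,0,0],0.05],[[0,0,0],[-0.121,0,0],0.05],[[0,0,0],[-0.121,0,0],0.05],[[0,0,0],[-0.121,0,0],0.05],[[0,0,0],[-0.121,0,0],0.05],[[0,0,0],[-0.121,0,0],0.05],[[0,0,0],[-0.121,0,0],0.05],[[0,0,0],[-0.121,0,0],0.05]]'
python3 -m crank '[[[0,0,0],[-0.121,0,0],0.05],[[0,0,0],[-0.121,0,0],0.05],[[0,0,0],[-0.121,0,0],0.05],[[0,0,0],[-0.121,0,0],0.05],[[0,0,0],[-0.121,0,0],0.05],[[0,0,0],[-0.121,0,0],0.05],[[0,0,0],[-0.121,0,0],0.05],[[0,0,0],[-0.121,0,0],0.05]]'
python3 -m crank '[[[0,0,0],[-0.121,0,0],0.05],[[0,0,0],[-0.121,0,0],0.05],[[0,0,0],[-0.121,0,0],0.05],[[0,0,0],[-0.120,0,0],0.05],[[0,0,0],[0,0,0],0.05],[[0,0,0],[0,0,0],0.05],[[0,0,0],[0,0,0],0.05],[[0,0,0],[0,0,0],0.05]]'
python3 - <<'E'
from plan import *
plan([444.8,49.6,100],np.radians(100.1))
t=cam("top");s=cam("side"); crop(t,"pics/t8.png",240,100,440,250,4); crop(s,"pics/s8.png",200,150,350,300,4)
E
```

```text
t: 6.8
ee_pos: [539.2, 131.5, 181.0]
orientation: [1.678, 0.818, -1.683]
ft_force: [0.3, 0.5, 0.4]
width: 48.5
t: 7.47
ee_pos: [539.2, 131.5, 181.0]
orientation: [0.982, 1.34, -0.985]
ft_force: [-0.8, 0.2, -0.4]
width: 49.9
t: 8.13
ee_pos: [539.2, 131.5, 181.0]
orientation: [0.235, 1.561, -0.236]
ft_force: [-0.4, -0.3, -0.7]
width: 49.7
t: 8.8
ee_pos: [539.9, 131.6, 181.5]
orientation: [-0.137, 1.567, 0.137]
ft_force: [-0.8, 0.6, 0.6]
width: 50.2
t 8.8 at [539.9 131.6 181.5] jawyaw 1.746 q6 -1.53 w 50.2 F [-0.8  0.6  0.6]
 turn [-0.0016 -0.0008 -0.0001]  then shift mm [  81.5  -64.  -108. ]  dist 150
```

View pics/s8.png

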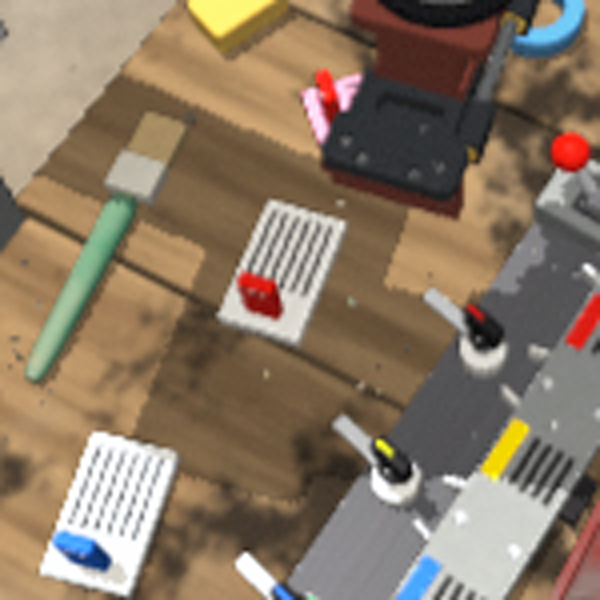

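View pics/t8.png

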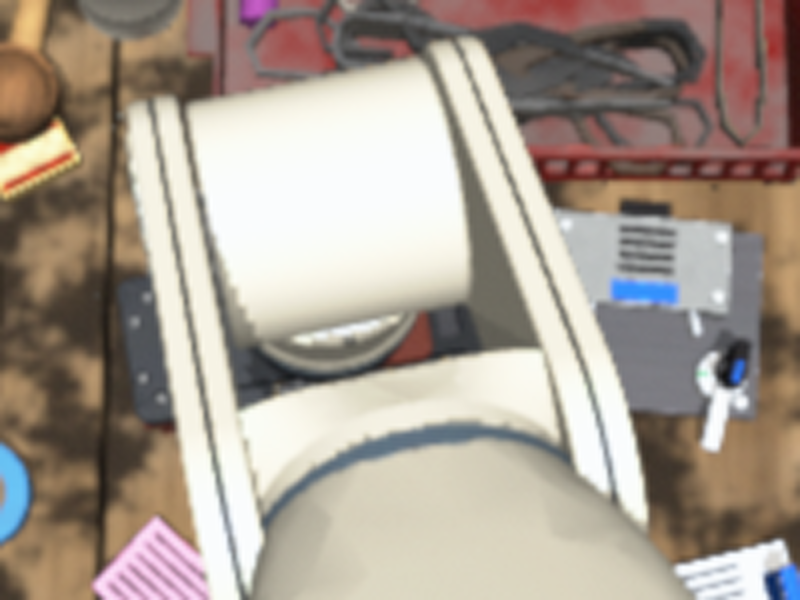

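The red tab is still at side px (265,224), so the module hasn't moved. I move over it.

```bash
python3 -m crank '[[[0,-0.016,-0.027],[0,0,0],0.05],[[0,-0.016,-0.027],[0,0,0],0.05],[[0,-0.016,-0.027],[0,0,0],0.05],[[0,-0.016,-0.027],[0,0,0],0.05],[[0.03,0,0],[0,0,0],0.05],[[0.03,0,0],[0,0,0],0.05],[[0.02,0,0],[0,0,0],0.05],[[0,0,0],[0,0,0],0.05]]'
python3 - <<'E'
from plan import *
plan([444.8,49.6,20],np.radians(100.1))
s=cam("side"); crop(s,"pics/s9.png",220,170,320,270,6)
E
```

```text
t: 9.57
ee_pos: [442.6, 49.2, 99.0]
orientation: [-0.138, 1.572, 0.138]
ft_force: [-0.3, -0.6, -0.2]
width: 50.1
t 9.6 at [442.6  49.2  99. ] jawyaw 1.747 q6 -1.66 w 50.1 F [-0.3 -0.6 -0.2]
 turn [-0.0004 -0.0057 -0.0006]  then shift mm [79.   0.   2.2]  dist 79
```

View pics/s9.png

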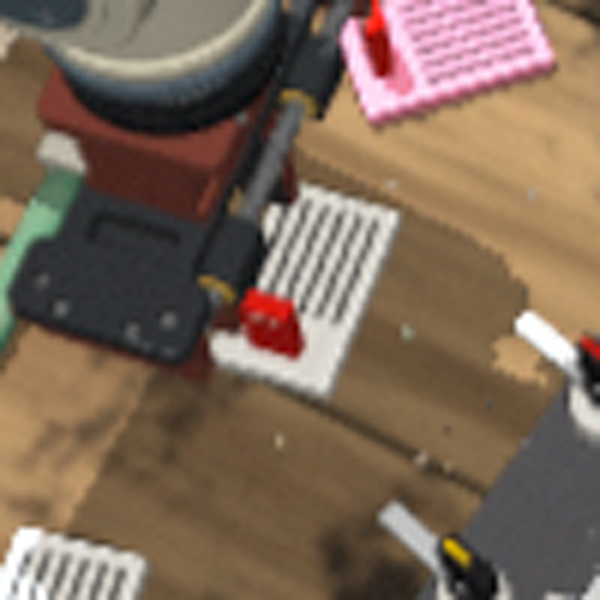

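```bash
python3 -m crank '[[[0.02,0,0.002],[0,0,0],0.05],[[0.02,0,0],[0,0,0],0.05],[[0.02,0,0],[0,0,0],0.05],[[0.018,0,0],[0,0,0],0.05],[[0,0,0],[0,0,0],0.05],[[0,0,0],[0,0,0],0.0],[[0,0,0],[0,0,0],0.0],[[0,0,0],[0,0,0],0.0]]'
python3 -m crank '[[[0,0,0],[0,0,0],0.0],[[0,0,0],[0,0,0],0.0],[[0,0,0],[0,0,0],0.0],[[0,0,0],[0,0,0],0.0],[[-0.01,0,0],[0,0,0],0.0],[[-0.01,0,0],[0,0,0],0.0],[[-0.01,0,0],[0,0,0],0.0],[[0,0,0],[0,0,0],0.0]]'
python3 - <<'E'
from plan import *
plan([*w(560,181.7),60],YAW)
s=cam("side"); crop(s,"pics/s10.png",220,170,320,270,6)
E
```

```text
t: 10.28
ee_pos: [448.3, 50.1, 25.1]
orientation: [-0.139, 1.564, 0.139]
ft_force: [-0.2, -0.2, 0.5]
width: 33.4
t: 10.95
ee_pos: [448.3, 50.0, 55.8]
orientation: [-0.139, 1.563, 0.139]
ft_force: [0.0, -0.0, -1.7]
width: 10.0
t 10.9 at [448.3  50.   55.8] jawyaw 1.748 q6 -1.66 w 10.0 F [ 0.  -0.  -1.7]
 turn [-1.3246  0.0026  0.0024]  then shift mm [  -4.2 -116.2  100.9]  dist 154
```

View pics/s10.png

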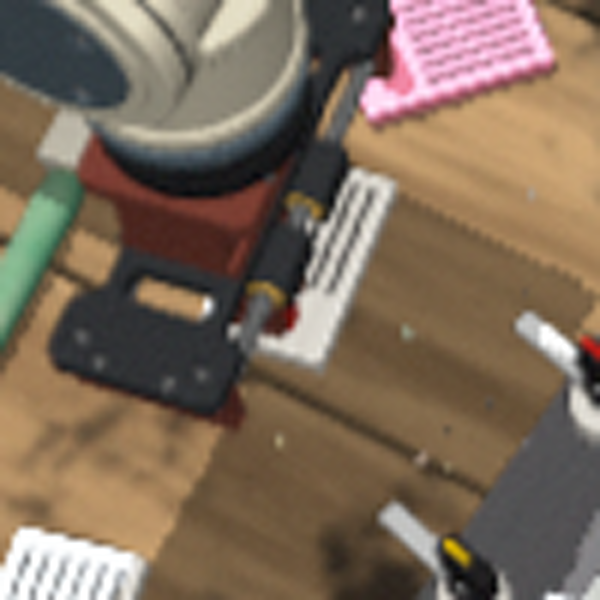

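Gripped at width 10.0 mm and lifted. I raise it more and turn it clockwise by 1.817 rad so the front points into the bay.

```bash
python3 -m crank '[[[-0.02,0,0],[0,0,0],0.0],[[-0.02,0,0],[0,0,0],0.0],[[0,0,0],[0.11,0,0],0.0],[[0,0,0],[0.11,0,0],0.0],[[0,0,0],[0.11,0,0],0.0],[[0,0,0],[0.11,0,0],0.0],[[0,0,0],[0.11,0,0],0.0],[[0,0,0],[0.11,0,0],0.0]]'
python3 -m crank '[[[0,0,0],[0.11,0,0],0.0],[[0,0,0],[0.11,0,0],0.0],[[0,0,0],[0.11,0,0],0.0],[[0,0,0],[0.11,0,0],0.0],[[0,0,0],[0.11,0,0],0.0],[[0,0,0],[0.11,0,0],0.0],[[0,0,0],[0.11,0,0],0.0],[[0,0,0],[0.11,0,0],0.0]]'
python3 -m crank '[[[0,0,0],[0.11,0,0],0.0],[[0,0,0],[0.11,0,0],0.0],[[0,0,0],[0.057,0,0],0.0],[[0,0,0],[0,0,0],0.0],[[0,0,0],[0,0,0],0.0],[[0,0,0],[0,0,0],0.0],[[0,0,0],[0,0,0],0.0],[[0,0,0],[0,0,0],0.0]]'
python3 - <<'E'
from plan import *
plan([*w(500,178.2),90],YAW)
s=cam("side"); crop(s,"pics/s11.png",220,150,370,270,5)
E
```

```text
t: 11.67
ee_pos: [446.8, 49.9, 93.6]
orientation: [0.383, 1.537, -0.383]
ft_force: [0.8, -0.0, -1.6]
width: 10.2
t: 12.33
ee_pos: [446.8, 49.9, 93.6]
orientation: [1.059, 1.299, -1.059]
ft_force: [0.3, 0.3, -0.9]
width: 10.1
t: 13.0
ee_pos: [447.0, 49.9, 93.7]
orientation: [1.259, 1.176, -1.259]
ft_force: [0.6, -0.7, -0.7]
width: 9.8
t 13.0 at [447.   49.9  93.7] jawyaw -0.068 q6 0.15 w 9.8 F [ 0.6 -0.7 -0.7]
 turn [ 0.0009 -0.      0.0001]  then shift mm [  3.7  57.5 -97.6]  dist 113
```

View pics/s11.png

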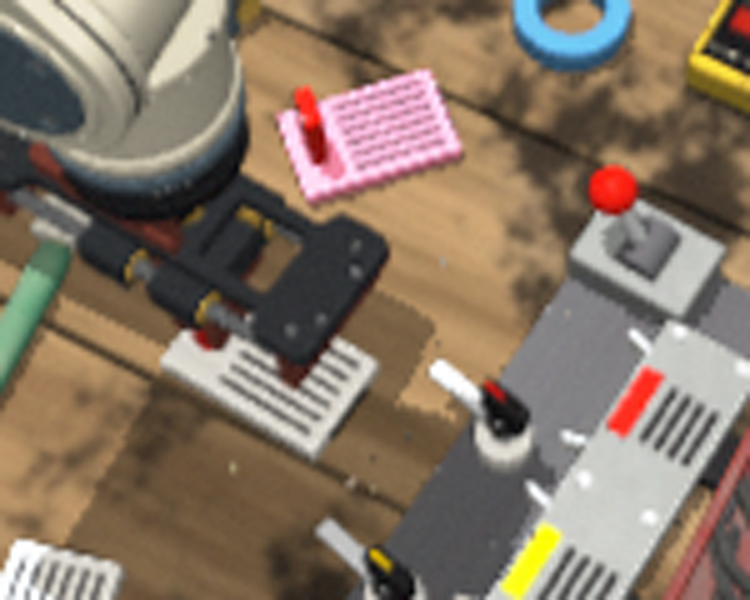

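```bash
python3 - <<'E'
from plan import *
s=cam("side")
h=cv2.cvtColor(s["img"],cv2.COLOR_BGR2HSV); m=((h[...,1]<45)&(h[...,2]>125)).astype(np.uint8)
k=np.zeros_like(m);k[212:243,250:298]=m[212:243,250:298]
cv2.imwrite("pics/m11.png",cv2.resize(k[200:250,240:310]*255,None,fx=8,fy=8,interpolation=0))
P=onz(s,[(282.7,241),(295.5,222.6),(252.5,221)],80.3)[:,:2]
o=ctrl.get_obs(); T=np.array(o["ee_pos"])[:2]
print([(tr(p)-tr(T)).round(1) for p in P])
E
```

```text
[array([ 76.2, -26. ]), array([75.4, 29. ]), array([-14.3, -22.8])]
```

View pics/m11.png

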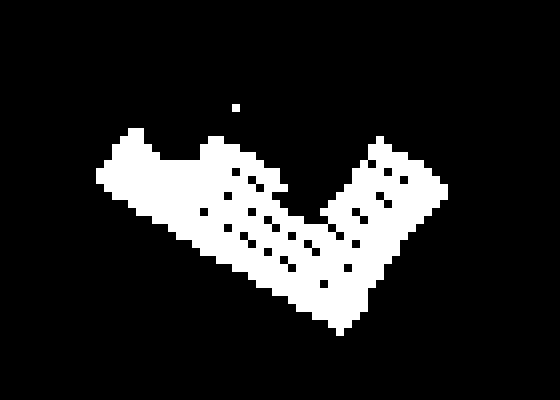

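```bash
python3 -m crank '[[[0,0.012,-0.020],[0,0,0],0.0],[[0,0.012,-0.020],[0,0,0],0.0],[[0,0.012,-0.020],[0,0,0],0.0],[[0,0.012,-0.020],[0,0,0],0.0],[[0,0.012,-0.0185],[0,0,0],0.0],[[0,0,0],[0,0,0],0.0],[[0.02,0,0],[0,0,0],0.0],[[0.02,0,0],[0,0,0],0.0]]'
python3 - <<'E'
from plan import *
plan([*w(515,179.2),31],YAW)
s=cam("side"); crop(s,"pics/s12.png",240,150,390,270,5)
E
```

```text
t: 13.77
ee_pos: [514.5, 144.4, 54.0]
orientation: [1.261, 1.175, -1.257]
ft_force: [-1.1, -0.1, -1.6]
width: 9.8
t 13.8 at [514.5 144.4  54. ] jawyaw -0.068 q6 0.32 w 9.8 F [-1.1 -0.1 -1.6]
 turn [ 0.0011 -0.0008 -0.0025]  then shift mm [23.  11.6  0.4]  dist 26
```

View pics/s12.png

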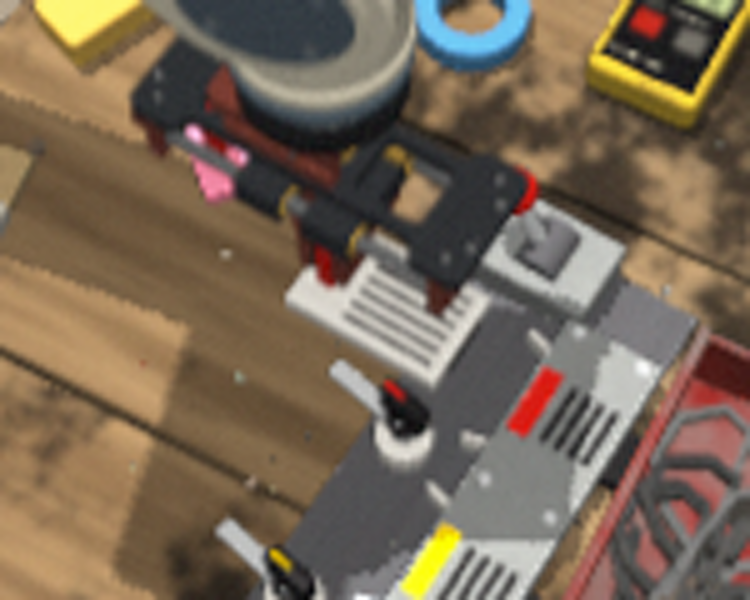

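```bash
python3 -m crank '[[[0.011,0,0],[0,0,0],0.0],[[0.011,0,0],[0,0,0],0.0],[[0,0.004,0],[0,0,0],0.0],[[0,0,0],[0,0,0],0.0],[[0,0,0],[0,0,0],0.0],[[0,0,0],[0,0,0],0.0],[[0,0,0],[0,0,0],0.0],[[0,0,0],[0,0,0],0.0]]'
python3 - <<'E'
from plan import *
plan([*w(586.1,179.2),30],YAW)
s=cam("side"); crop(s,"pics/s13.png",270,160,370,250,8)
E
```

```text
t: 14.48
ee_pos: [518.0, 143.8, 32.2]
orientation: [1.26, 1.175, -1.259]
ft_force: [0.2, 0.1, -0.9]
width: 9.9
t 14.5 at [518.  143.8  32.2] jawyaw -0.069 q6 0.32 w 9.9 F [ 0.2  0.1 -0.9]
 turn [ 0.     -0.0003 -0.0008]  then shift mm [ 2.2 79.3 -0. ]  dist 79
```

View pics/s13.png

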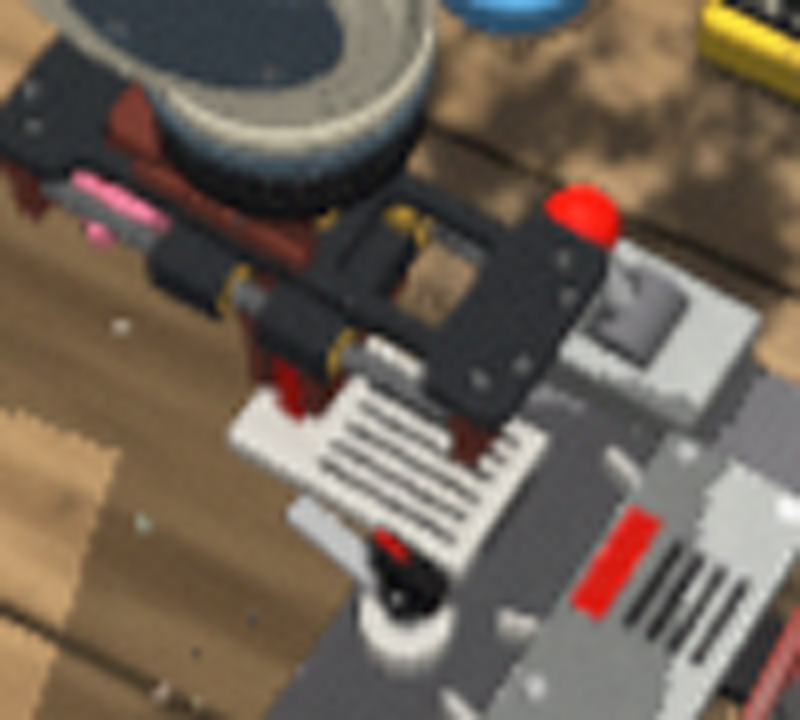

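```bash
python3 - <<'E'
from plan import *
s=cam("side")
for z in(17,19.1):
  for q in [(327.3,231),(338.2,214.3),(299,213.8)]: print(z,q,tr(onz(s,q,z)[0]).round(1))
# cheek tips side view
for q in [(270+612/8,160+450/8),(270+503/8,160+620/8)]: print("cheek",tr(onz(s,q,18)[0]).round(1))
o=ctrl.get_obs(); print(tr(o["ee_pos"]))
E
```

```text
17 (327.3, 231) [581.6 154.8]
17 (338.2, 214.3) [581.  210.1]
17 (299, 213.8) [493.5 156.4]
19.1 (327.3, 231) [582. 154.]
19.1 (338.2, 214.3) [581.4 209.2]
19.1 (299, 213.8) [494.1 155.6]
cheek [602.4 216.5]
cheek [603.1 146.9]
[506.68222564 179.17499247]
```

Slab centre is at tray y 182.0 and the cheek mid-line at 181.7, so they line up. I lower 2 mm and slide in.

```bash
python3 -m crank '[[[0.002,0,0],[0,0,0],0.0],[[0,0.008,0],[0,0,0],0.0],[[0,0.008,0],[0,0,0],0.0],[[0,0.008,0],[0,0,0],0.0],[[0,0.006,0],[0,0,0],0.0],[[0,0.006,0],[0,0,0],0.0],[[0,0,0],[0,0,0],0.0],[[0,0,0],[0,0,0],0.0]]'
python3 - <<'E'
from plan import *
plan([*w(586.1,179.2),30],YAW)
E
```

```text
t: 15.25
ee_pos: [553.9, 141.2, 29.6]
orientation: [1.26, 1.176, -1.26]
ft_force: [-0.8, 0.8, -1.0]
width: 9.9
t 15.2 at [553.9 141.2  29.6] jawyaw -0.069 q6 0.30 w 9.9 F [-0.8  0.8 -1. ]
 turn [-0.0004 -0.      0.0001]  then shift mm [-0.4 43.3 -0.2]  dist 43
```

```bash
python3 -m crank '[[[0,0.006,0],[0,0,0],0.0],[[0,0.006,0],[0,0,0],0.0],[[0,0.006,0],[0,0,0],0.0],[[0,0.006,0],[0,0,0],0.0],[[0,0.005,0],[0,0,0],0.0],[[0,0.005,0],[0,0,0],0.0],[[0,0,0],[0,0,0],0.0],[[0,0,0],[0,0,0],0.0]]'
python3 - <<'E'
from plan import *
plan([*w(586.1,179.2),30],YAW)
E
```

```text
t: 15.92
ee_pos: [587.7, 138.9, 29.6]
orientation: [1.26, 1.176, -1.26]
ft_force: [0.2, 0.9, -1.0]
width: 10.0
t 15.9 at [587.7 138.9  29.6] jawyaw -0.069 q6 0.28 w 10.0 F [ 0.2  0.9 -1. ]
 turn [-0.0002  0.      0.0001]  then shift mm [-0.4  9.4 -0.1]  dist 9
```

```bash
python3 -m crank '[[[0,0.003,0],[0,0,0],0.0],[[0,0.003,0],[0,0,0],0.0],[[0,0.002,0],[0,0,0],0.0],[[0,0.001,0],[0,0,0],0.0],[[0,0.0,0],[0,0,0],0.0],[[0,0,0],[0,0,0],0.0],[[0,0,0],[0,0,0],0.0],[[0,0,0],[0,0,0],0.0]]'
python3 -m crank '[[[0,0.001,0],[0,0,0],0.0],[[0,0.0,0],[0,0,0],0.0],[[0,0.001,0],[0,0,0],0.0],[[0,0.0,0],[0,0,0],0.0],[[0,0.0,0],[0,0,0],0.0],[[0,0,0],[0,0,0],0.0],[[0,0,0],[0,0,0],0.0],[[0,0,0],[0,0,0],0.0]]'
python3 - <<'E'
from plan import *
plan([*w(586.1,179.2),30],YAW)
E
```

```text
t: 16.58
ee_pos: [596.4, 138.3, 29.7]
orientation: [1.26, 1.176, -1.26]
ft_force: [-0.3, 1.0, -1.3]
width: 10.1
t: 17.25
ee_pos: [598.4, 138.2, 29.7]
orientation: [1.26, 1.176, -1.26]
ft_force: [-0.5, -0.2, -1.5]
width: 9.8
t 17.2 at [598.4 138.2  29.7] jawyaw -0.069 q6 0.28 w 9.8 F [-0.5 -0.2 -1.5]
 turn [-0.      0.      0.0001]  then shift mm [-0.3 -1.4 -0.1]  dist 1
```

```bash
python3 -m crank '[[[0,0.001,0],[0,0,0],0.0],[[0,0.0,0],[0,0,0],0.0],[[0,0.0,0],[0,0,0],0.0],[[0,0.0,0],[0,0,0],0.0],[[0,0.0,0],[0,0,0],0.0],[[0,0,0],[0,0,0],0.0],[[0,0,0],[0,0,0],0.0],[[0,0,0],[0,0,0],0.0]]'
python3 -m crank '[[[0,0.001,0],[0,0,0],0.0],[[0,0.0,0],[0,0,0],0.0],[[0,0.0,0],[0,0,0],0.0],[[0,0.0,0],[0,0,0],0.0],[[0,0.0,0],[0,0,0],0.0],[[0,0,0],[0,0,0],0.0],[[0,0,0],[0,0,0],0.0],[[0,0,0],[0,0,0],0.0]]'
python3 - <<'E'
from plan import *
plan([*w(586.1,179.2),30],YAW)
s=cam("side"); crop(s,"pics/s14.png",290,160,390,250,8)
E
```

```text
t: 17.92
ee_pos: [599.5, 138.1, 29.6]
orientation: [1.26, 1.176, -1.26]
ft_force: [0.2, 0.5, -1.1]
width: 9.4
t: 18.58
ee_pos: [599.5, 138.1, 29.5]
orientation: [1.259, 1.177, -1.261]
ft_force: [-5.1, 1.1, 2.0]
width: 9.7
t 18.6 at [599.5 138.1  29.5] jawyaw -0.069 q6 0.28 w 9.7 F [-5.1  1.1  2. ]
 turn [-0.0001  0.0003  0.0019]  then shift mm [-0.5 -2.5 -0.1]  dist 3
```

View pics/s14.png

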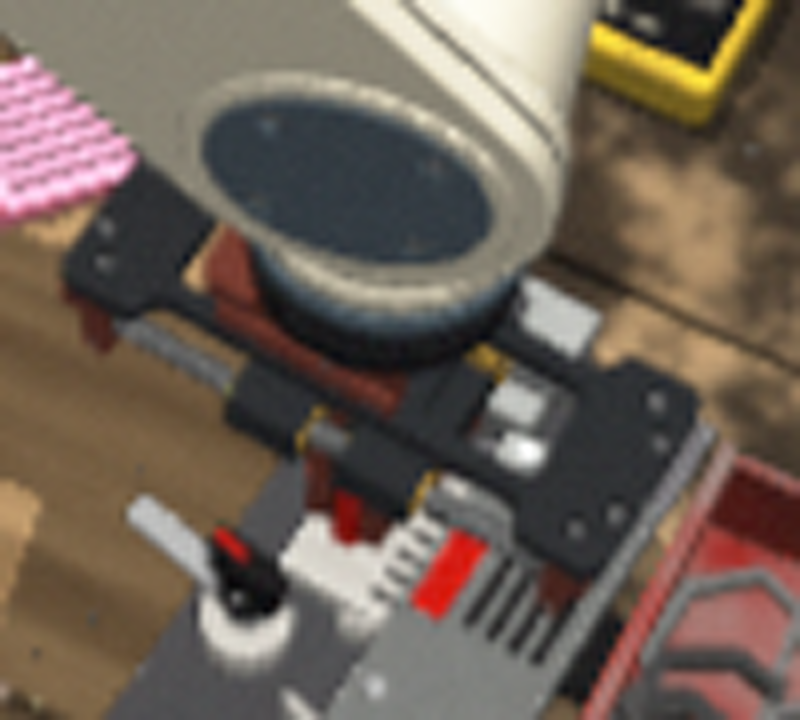

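Firm contact with the back stop at tray x 588.6, with -5 N. I release, lift and turn the jaws for the stud.

```bash
python3 -m crank '[[[0,0,0],[0,0,0],0.03],[[0,0,0],[0,0,0],0.03],[[0,0,0],[0,0,0],0.03],[[0,0,0],[0,0,0],0.03],[[-0.02,0,0],[0,0,0],0.03],[[-0.02,0,0],[0,0,0],0.03],[[-0.02,0,0],[0,0,0],0.03],[[-0.02,0,0],[0,0,0],0.03]]'
python3 -m crank '[[[0,0,0],[-0.12,0,0],0.03],[[0,0,0],[-0.12,0,0],0.03],[[0,0,0],[-0.12,0,0],0.03],[[0,0,0],[-0.12,0,0],0.03],[[0,0,0],[-0.12,0,0],0.03],[[0,0,0],[-0.12,0,0],0.03],[[0,0,0],[-0.12,0,0],0.03],[[0,0,0],[-0.12,0,0],0.03]]'
python3 -m crank '[[[0,0,0],[-0.12,0,0],0.03],[[0,0,0],[-0.12,0,0],0.03],[[0,0,0],[-0.12,0,0],0.03],[[0,0,0],[-0.12,0,0],0.03],[[0,0,0],[-0.12,0,0],0.03],[[0,0,0],[0,0,0],0.03],[[0,0,0],[0,0,0],0.03],[[0,0,0],[0,0,0],0.03]]'
python3 - <<'E'
from plan import *
plan([*w(575,132),46],YAW+np.pi/2)
s=cam("side"); crop(s,"pics/s15.png",290,180,390,270,8)
for b in blobs(masks(s)['red'],(300,180,380,260),3): print(b[0].round(1),b[1])
E
```

```text
t: 19.3
ee_pos: [600.8, 138.0, 110.6]
orientation: [1.26, 1.175, -1.26]
ft_force: [0.7, -0.4, -0.6]
width: 30.4
t: 19.97
ee_pos: [600.9, 138.0, 109.8]
orientation: [0.528, 1.505, -0.527]
ft_force: [-0.2, -0.9, -0.5]
width: 29.8
t: 20.63
ee_pos: [600.7, 138.0, 109.8]
orientation: [0.065, 1.569, -0.065]
ft_force: [1.0, -0.8, -0.3]
width: 30.4
t 20.6 at [600.7 138.  109.8] jawyaw 1.487 q6 -1.28 w 30.4 F [ 1.  -0.8 -0.3]
 turn [-0.0143  0.0003 -0.0001]  then shift mm [ 63.8 -47.1 -14.7]  dist 81
[335. 222.] 31
[346.6 230. ] 51
[318.5 227.8] 8
```

View pics/s15.png

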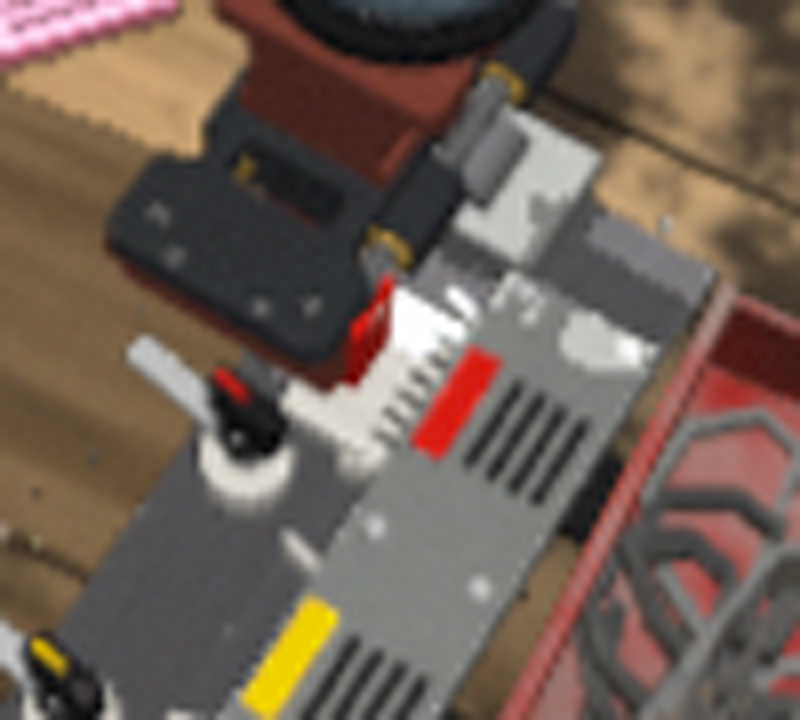

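```bash
python3 -m crank '[[[0,-0.024,-0.007],[-0.014,0,0],0.03],[[0,-0.023,-0.007],[0,0,0],0.03],[[0,0,0],[0,0,0],0.03],[[0,0,0],[0,0,0],0.03],[[0.015,0,0],[0,0,0],0.03],[[0.015,0,0],[0,0,0],0.03],[[0,0,0],[0,0,0],0.03],[[0,0,0],[0,0,0],0.03]]'
python3 - <<'E'
from plan import *
plan([*w(575,132),46],YAW+np.pi/2)
s=cam("side"); crop(s,"pics/s16.png",290,180,390,270,8)
E
```

```text
t: 21.35
ee_pos: [583.0, 92.8, 79.2]
orientation: [0.052, 1.571, -0.052]
ft_force: [0.8, 0.1, 0.3]
width: 29.9
t 21.4 at [583.   92.8  79.2] jawyaw 1.505 q6 -1.37 w 29.9 F [0.8 0.1 0.3]
 turn [ 0.003  -0.0012  0.0001]  then shift mm [33.2 -0.8 -0.2]  dist 33
```

View pics/s16.png

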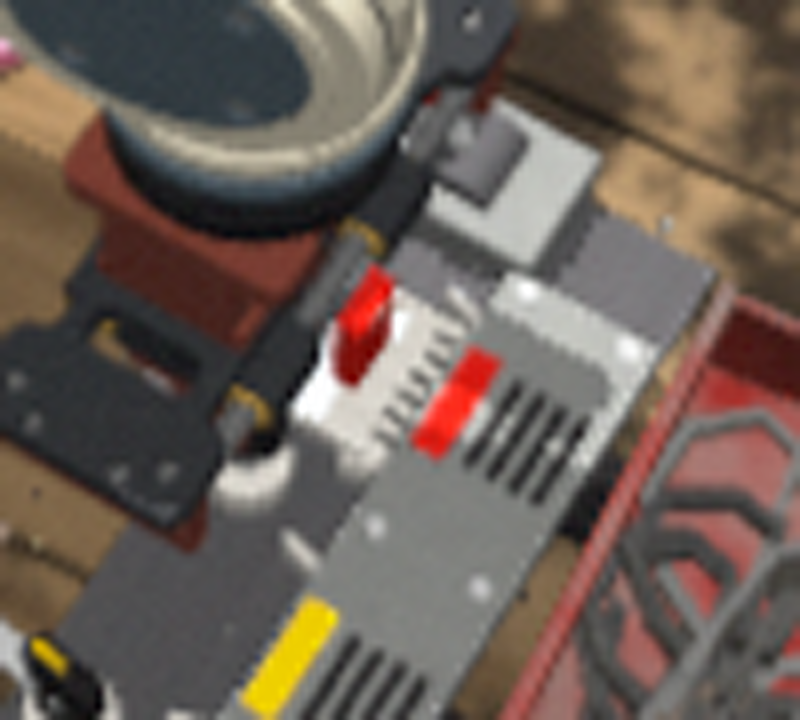

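```bash
python3 -m crank '[[[0.011,0,0],[0,0,0],0.03],[[0.011,0,0],[0,0,0],0.03],[[0.011,0,0],[0,0,0],0.03],[[0,0,0],[0,0,0],0.03],[[0,0,0],[0,0,0],0.0],[[0,0,0],[0,0,0],0.0],[[0,0,0],[0,0,0],0.0],[[0,0,0],[0,0,0],0.0]]'
python3 -m crank '[[[0,0,0],[0,0,0],0.0],[[0,0,0],[0,0,0],0.0],[[0,0,0],[0,0,0],0.0],[[0,0,0],[0,0,0],0.0],[[0,0,0],[0,0,0],0.0],[[0,0,0],[0,0,0],0.0],[[0,0,0],[0,0,0],0.0],[[0,0,0],[0,0,0],0.0]]'
python3 - <<'E'
from plan import *
plan([*w(575,132),46],YAW+np.pi/2); o=ctrl.get_obs(); print(o["moment"])
E
```

```text
t: 22.07
ee_pos: [583.2, 91.5, 46.9]
orientation: [0.052, 1.57, -0.053]
ft_force: [-0.2, -4.0, -3.0]
width: 12.2
t: 22.73
ee_pos: [583.3, 91.5, 46.9]
orientation: [0.052, 1.57, -0.053]
ft_force: [1.6, -4.8, -2.6]
width: 12.4
t 22.7 at [583.3  91.5  46.9] jawyaw 1.504 q6 -1.37 w 12.4 F [ 1.6 -4.8 -2.6]
 turn [0.0024 0.0003 0.0004]  then shift mm [ 0.9  0.5 -0.6]  dist 1
[-0.89378902 -0.19163685 -0.52474941]
```

Width 12.4 instead of 10 means the wing sits about 0.17 rad from the tray axis (a quarter turn minus 1.40). That matches the tongue's slant in the top view. I open, turn +0.17 and grip again.

```bash
python3 -m crank '[[[0,0,0],[0,0,0],0.03],[[0,0,0],[0,0,0],0.03],[[0,0,0],[0,0,0],0.03],[[0,0,0],[0.085,0,0],0.03],[[0,-0.001,0],[0.085,0,0],0.03],[[0,0,0],[0,0,0],0.0],[[0,0,0],[0,0,0],0.0],[[0,0,0],[0,0,0],0.0]]'
python3 -m crank '[[[0,0,0],[0,0,0],0.0],[[0,0,0],[0,0,0],0.0],[[0,0,0],[0,0,0],0.0],[[0,0,0],[0,0,0],0.0],[[0,0,0],[0,0,0],0.0],[[0,0,0],[0,0,0],0.0],[[0,0,0],[0,0,0],0.0],[[0,0,0],[0,0,0],0.0]]'
python3 - <<'E'
from plan import *
plan([*w(575,131.3),46],YAW+np.pi/2-.17); o=ctrl.get_obs(); print(o["moment"])
E
```

```text
t: 23.4
ee_pos: [583.0, 91.4, 46.8]
orientation: [0.183, 1.563, -0.183]
ft_force: [1.4, -0.3, 0.1]
width: 13.3
t: 24.07
ee_pos: [583.0, 91.3, 46.8]
orientation: [0.185, 1.563, -0.185]
ft_force: [-1.2, 2.2, 1.7]
width: 9.7
t 24.1 at [583.   91.3  46.8] jawyaw 1.335 q6 -1.20 w 9.7 F [-1.2  2.2  1.7]
 turn [ 0.0032  0.0001 -0.0002]  then shift mm [ 0.8 -0.1 -0.4]  dist 1
[ 0.34539399 -0.11455307 -0.23117428]
```

```bash
python3 -m crank '[[[0.002,0,0],[0,0,0],0.0],[[0.002,0,0],[0,0,0],0.0],[[0.002,0,0],[0,0,0],0.0],[[0.0015,0,0],[0,0,0],0.0],[[0,0,0],[0,0,0],0.0],[[0,0,0],[0,0,0],0.0],[[0,0,0],[0,0,0],0.0],[[0,0,0],[0,0,0],0.0]]'
python3 - <<'E'
from plan import *
plan([*w(575,131.3),46],YAW+np.pi/2-.17-1.4); o=ctrl.get_obs(); print(o["moment"])
s=cam("side"); crop(s,"pics/s17.png",290,180,390,270,8)
E
```

```text
t: 24.73
ee_pos: [583.1, 91.3, 40.0]
orientation: [0.185, 1.563, -0.185]
ft_force: [-2.5, 2.1, 10.4]
width: 9.9
t 24.7 at [583.1  91.3  40. ] jawyaw 1.335 q6 -1.20 w 9.9 F [-2.5  2.1 10.4]
 turn [ 1.4032e+00  1.0000e-04 -4.0000e-04]  then shift mm [-6.  -0.4  0. ]  dist 6
[ 0.36466952  0.40973778 -0.18511299]
```

View pics/s17.png

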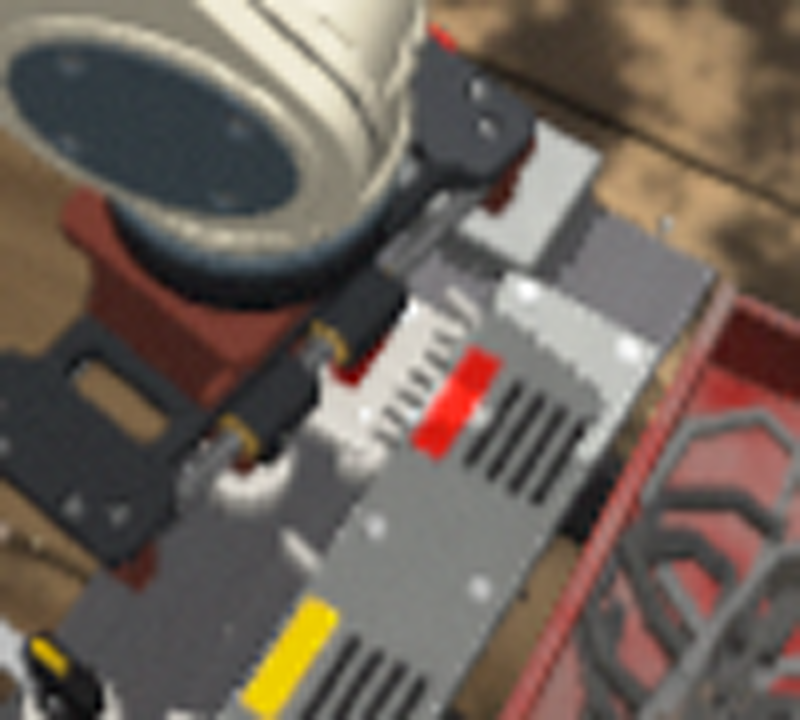

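```bash
python3 -m crank '[[[0.001,0,0],[0,0,0],0.0],[[0,0,0],[0.1,0,0],0.0],[[0,0,0],[0.1,0,0],0.0],[[0,0,0],[0.1,0,0],0.0],[[0,0,0],[0.1,0,0],0.0],[[0,0,0],[0,0,0],0.0],[[0,0,0],[0,0,0],0.0],[[0,0,0],[0,0,0],0.0]]'
python3 - <<'E'
from plan import *
plan([*w(575,131.3),46],YAW+np.pi/2-.17-1.4); o=ctrl.get_obs(); print(o["moment"])
E
```

```text
t: 25.45
ee_pos: [583.2, 91.5, 39.1]
orientation: [0.498, 1.512, -0.497]
ft_force: [-3.0, 2.4, 11.0]
width: 10.0
t 25.4 at [583.2  91.5  39.1] jawyaw 0.936 q6 -0.80 w 10.0 F [-3.   2.4 11. ]
 turn [ 1.0037e+00  0.0000e+00 -7.0000e-04]  then shift mm [-6.9 -0.5  0.2]  dist 7
[ 0.4835541   0.44145105 -0.0505223 ]
```

```bash
python3 -m crank '[[[0,0,0],[0.11,0,0],0.0],[[0,0,0],[0.11,0,0],0.0],[[0,0,0],[0.11,0,0],0.0],[[0,0,0],[0.11,0,0],0.0],[[0,0,0],[0.11,0,0],0.0],[[0,0,0],[0.11,0,0],0.0],[[0,0,0],[0.11,0,0],0.0],[[0,0,0],[0.11,0,0],0.0]]'
python3 -m crank '[[[0,0,0],[0.11,0,0],0.0],[[0,0,0],[0.04,0,0],0.0],[[0,0,0],[0,0,0],0.0],[[0,0,0],[0,0,0],0.0],[[0,0,0],[0,0,0],0.0],[[0,0,0],[0,0,0],0.0],[[0,0,0],[0,0,0],0.0],[[0,0,0],[0,0,0],0.0]]'
python3 - <<'E'
from plan import *
plan([*w(575,131.3),46],YAW+np.pi/2-.17-1.4); o=ctrl.get_obs(); print(o["moment"])
s=cam("side"); crop(s,"pics/s18.png",270,160,370,250,8)
E
```

```text
t: 26.12
ee_pos: [583.6, 91.7, 39.2]
orientation: [1.173, 1.232, -1.171]
ft_force: [-2.8, 3.3, 11.7]
width: 9.7
t: 26.78
ee_pos: [583.7, 91.7, 39.3]
orientation: [1.278, 1.163, -1.276]
ft_force: [-1.5, 3.9, 11.3]
width: 9.9
t 26.8 at [583.7  91.7  39.3] jawyaw -0.093 q6 0.23 w 9.9 F [-1.5  3.9 11.3]
 turn [-0.0247 -0.0003 -0.0017]  then shift mm [-6.7 -1.   0.4]  dist 7
[0.58164091 0.31721574 0.53351976]
```

View pics/s18.png

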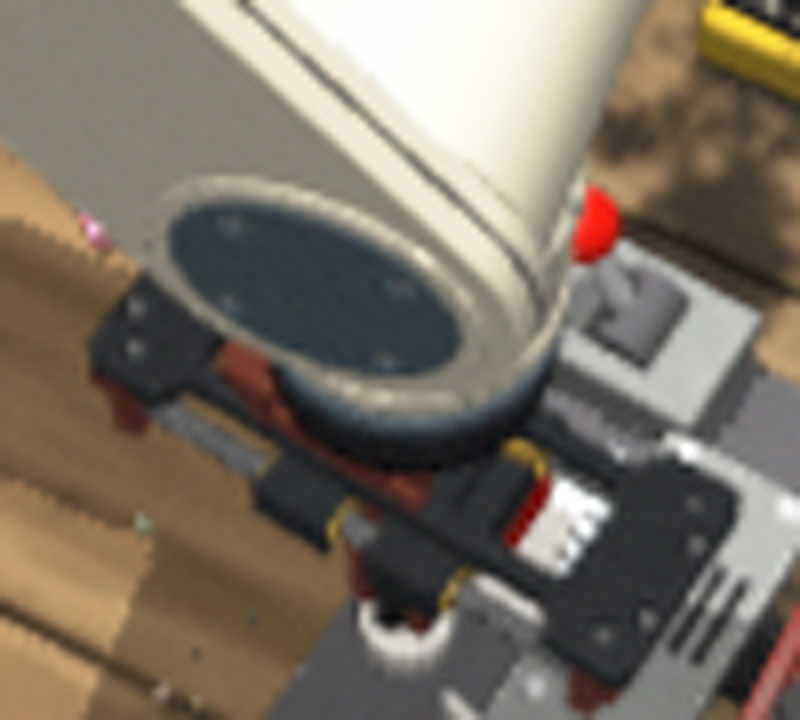

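```bash
python3 -m crank '[[[0,0,0],[0,0,0],0.03],[[0,0,0],[0,0,0],0.03],[[0,0,0],[0,0,0],0.03],[[0,0,0],[0,0,0],0.03],[[-0.02,0,0],[0,0,0],0.03],[[-0.03,0,0],[0,0,0],0.03],[[-0.03,0,0],[0,0,0],0.03],[[-0.03,0,0],[0,0,0],0.03]]'
python3 -m crank '[[[0,-0.02,0.03],[0,0,0],0.05],[[0,-0.02,0.03],[0,0,0],0.05],[[0,-0.02,0.03],[0,0,0],0.05],[[0,-0.02,0.03],[0,0,0],0.05],[[0,-0.02,0.03],[0,0,0],0.05],[[0,-0.02,0.03],[0,0,0],0.05],[[0,0,0],[0,0,0],0.05],[[0,0,0],[0,0,0],0.05]]'
python3 - <<'E'
from plan import *
plan([440.2,-137,120],np.radians(104.3))
t=cam("top");s=cam("side"); crop(t,"pics/t19.png",270,130,370,220,8); crop(s,"pics/s19.png",270,160,370,250,8);crop(t,"pics/t19b.png",240,130,460,290,3)
E
```

```text
t: 27.5
ee_pos: [582.3, 91.0, 148.7]
orientation: [1.278, 1.164, -1.28]
ft_force: [1.0, 0.3, -0.1]
width: 29.9
t: 28.17
ee_pos: [445.4, -77.8, 148.1]
orientation: [1.281, 1.162, -1.282]
ft_force: [0.9, -0.5, -0.6]
width: 49.9
t 28.2 at [445.4 -77.8 148.1] jawyaw -0.098 q6 -0.10 w 49.9 F [ 0.9 -0.5 -0.6]
 turn [1.223e+00 3.000e-04 5.000e-04]  then shift mm [28.1 56.1 19.6]  dist 66
```

View pics/s19.png

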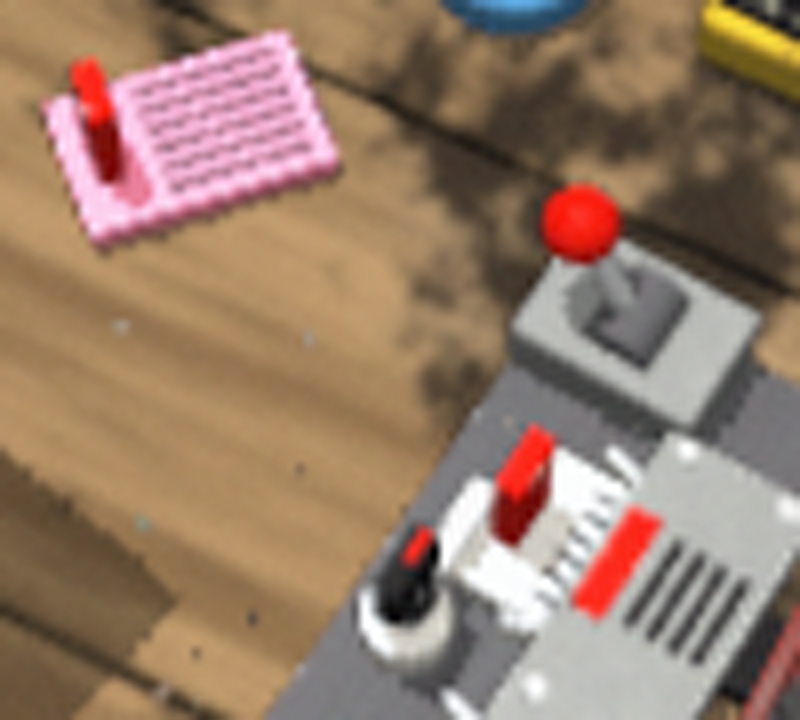

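View pics/t19.png

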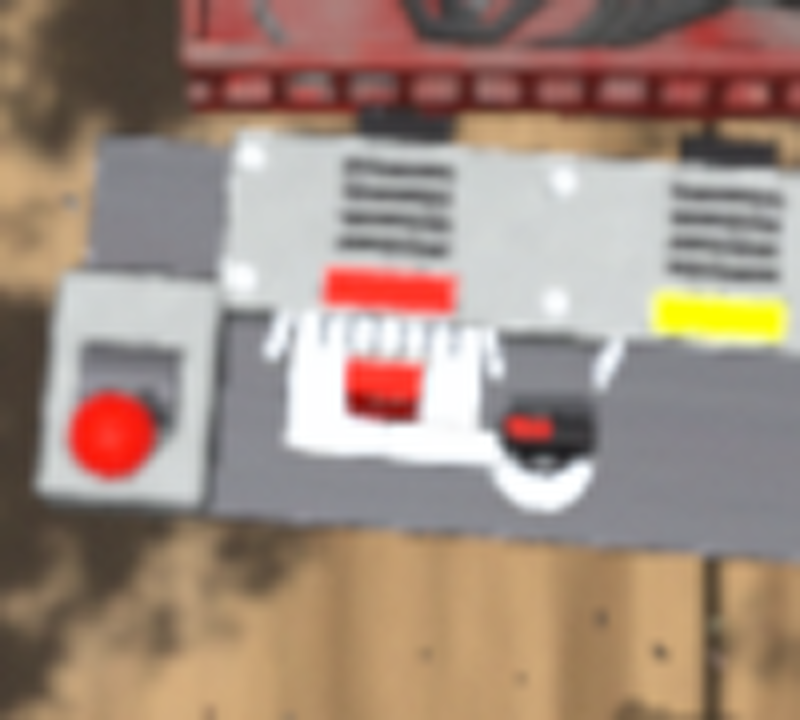

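View pics/t19b.png

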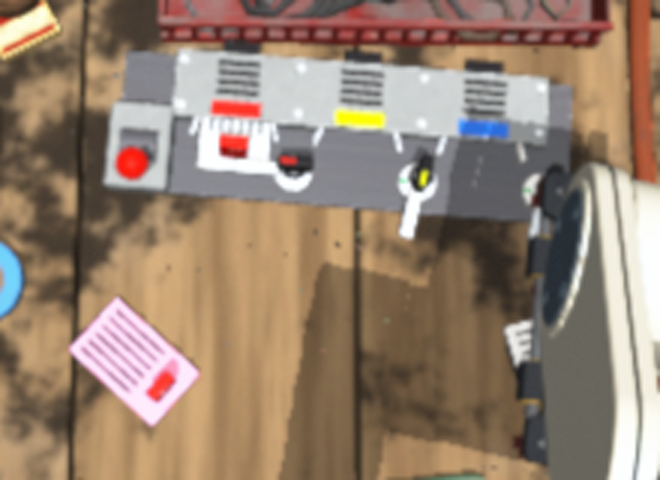

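```bash
python3 - <<'E'
from meas import *
from plan import *
t=cam("top");s=cam("side")
for n,d,roi in(("t",t,(325,175,350,195)),("s",s,(312,220,330,236))):
    for b in blobs(masks(d)['red'],roi,3): print(n,b[0].round(2),b[1])
a=blobs(masks(t)['red'],(328,178,350,190),3);b=blobs(masks(s)['red'],(318,222,328,236),3)
if a and b: P=tri(t,a[0][0],s,b[0][0])[0]; print(P.round(1),tr(P).round(1))
for b in blobs(masks(t)['yellow'],(375,182,390,196),3): print("ty",b[0]);ya=b[0]
for b in blobs(masks(s)['yellow'],(288,255,302,268),3): print("sy",b[0]);yb=b[0]
print("yellow z",tri(t,ya,s,yb).round(1))
crop(s,"pics/s20.png",190,240,290,330,8)
E
```

```text
t [335.5 183. ] 4
s [321.8 227.8] 5
[582.8  97.5  63.9   1.1] [574.7 137.5]
ty [380.75 188.75]
sy [295.44444444 261.33333333]
yellow z [[ 5.695e+02 -6.900e+00  6.750e+01  4.000e-01]]
```

View pics/s20.png

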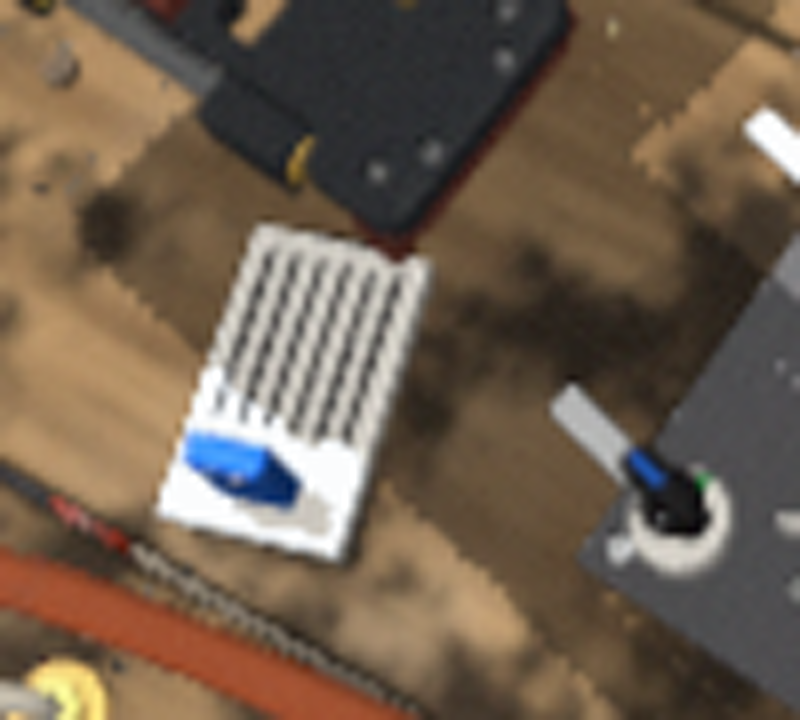

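The red strip's height is 63.9 mm, so the stud has sprung up into its lock (63.5 expected). The blue module has been knocked: its tab is now at side px (220,299), was (220,287). I move the arm out of the view, turning the wrist meanwhile, and measure again.

```bash
python3 -m crank '[[[0,0,-0.04],[0,0,0],0.05],[[0,0,-0.04],[0,0,0],0.05],[[0,0,-0.04],[0,0,0],0.05],[[0,0,-0.04],[0,0,0],0.05],[[0,0,0],[-0.12,0,0],0.05],[[0,0,0],[-0.12,0,0],0.05],[[0,0,0],[-0.12,0,0],0.05],[[0,0,0],[-0.12,0,0],0.05]]'
python3 -m crank '[[[0,0,0],[-0.12,0,0],0.05],[[0,0,0],[-0.12,0,0],0.05],[[0,0,0],[-0.12,0,0],0.05],[[0,0,0],[-0.12,0,0],0.05],[[0,0,0],[-0.12,0,0],0.05],[[0,0,0],[-0.12,0,0],0.05],[[0,0,0],[-0.12,0,0],0.05],[[0,0,0],[-0.12,0,0],0.05]]'
python3 - <<'E'
from meas import *
from plan import *
t=cam("top");s=cam("side")
print([ (b[0].round(1),b[1],b[2]) for b in blobs(masks(t)['blue'],(390,225,470,290),6)])
print([ (b[0].round(1),b[1],b[2]) for b in blobs(masks(s)['blue'],(195,260,255,320),6)])
r,bx=slab(t,(390,225,455,290)); print("top",np.round(r[0],1),np.round(r[1],1),round(r[2],1),bx.round(0).tolist())
r,bx=slab(s,(205,262,248,316)); print("side",np.round(r[0],1),np.round(r[1],1),round(r[2],1),bx.round(0).tolist())
crop(t,"pics/t21.png",370,200,470,290,8)
plan([440,-140,120],np.radians(104))
E
```

```text
t: 29.03
ee_pos: [461.9, 84.4, 148.0]
orientation: [0.914, 1.37, -0.914]
ft_force: [-0.0, -0.2, 0.4]
width: 50.2
t: 29.7
ee_pos: [462.0, 83.9, 148.0]
orientation: [0.171, 1.564, -0.171]
ft_force: [0.2, 0.1, -1.0]
width: 50.0
[(array([445.1, 240.7]), np.int32(59), array([441, 236,   9,  10]))]
[(array([220. , 298.3]), np.int32(61), array([214, 295,  13,   8]))]
top [ 416.4 -107.4] [145.3 152.1] 89.2 [[339.0, -179.0], [491.0, -181.0], [494.0, -36.0], [341.0, -34.0]]
side [ 449.1 -137.2] [ 58.7 112.2] 15.6 [[406.0, -91.0], [436.0, -199.0], [492.0, -183.0], [462.0, -75.0]]
t 29.8 at [461.9  83.7 148. ] jawyaw 1.348 q6 -1.19 w 49.8 F [-0.5 -0.   0.3]
 turn [-0.4671  0.     -0.    ]  then shift mm [  28.  -211.8  -75.4]  dist 227
```

View pics/t21.png

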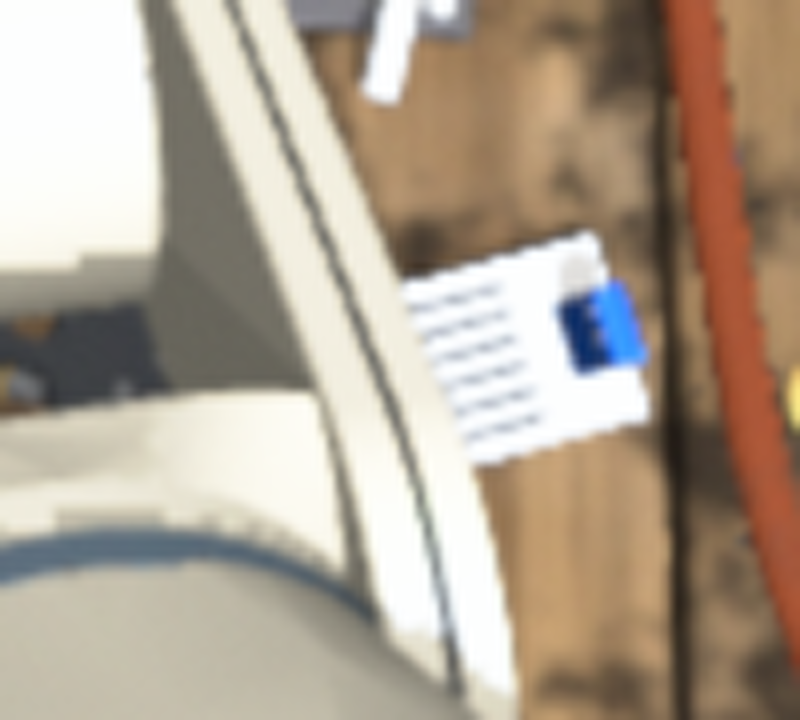

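```bash
python3 - <<'E'
from plan import *
t=cam("top");s=cam("side")
r=onz(t,[(444.75,229.2),(451,251.2)],12)[:,:2]; print("top rear corners",r.round(1))
q=onz(s,np.array([(258,228),(428,260),(345,555),(162,515)])/8+[190,240],12)[:,:2]; print("side FL? corners",q.round(1), "centre",q.mean(0).round(1))
d=q[0]+q[1]-q[2]-q[3]; print("yaw side",np.degrees(np.arctan2(d[1],d[0])))
d=r[1]-r[0]; print("yaw top", np.degrees(np.arctan2(d[1],d[0]))%360, np.linalg.norm(d))
P=tri(t,(445.1,240.7),s,(220,298.3))[0]; print("tab tri",P.round(1))
for y in(104,105,106):
    f=np.array([np.cos(np.radians(y)),np.sin(np.radians(y))]); print(y,"tab from top rear mid",(r.mean(0)+14*f).round(1),"from side centre",(q.mean(0)-31*f).round(1))
E
```

```text
top rear corners [[ 483.4 -166.7]
 [ 431.1 -179.8]]
side FL? corners [[ 409.6  -93.7]
 [ 460.9  -77.4]
 [ 488.3 -162.4]
 [ 434.7 -178.2]] centre [ 448.4 -127.9]
yaw side 107.23170339254777
yaw top 194.0207411933833 53.845372863783886
tab tri [ 454.5 -158.4   38.3    2.3]
104 tab from top rear mid [ 453.8 -159.7] from side centre [ 455.9 -158. ]
105 tab from top rear mid [ 453.6 -159.7] from side centre [ 456.4 -157.9]
106 tab from top rear mid [ 453.4 -159.8] from side centre [ 456.9 -157.7]
```

```bash
python3 -m crank '[[[0,0,0],[-0.123,0,0],0.05],[[0,0,0],[-0.123,0,0],0.05],[[0,0,0],[-0.123,0,0],0.05],[[0,0,0],[-0.124,0,0],0.05],[[0,0,0],[0,0,0],0.05],[[0,0,0],[0,0,0],0.05],[[0,0,0],[0,0,0],0.05],[[0,0,0],[0,0,0],0.05]]'
python3 - <<'E'
from plan import *
plan([454.8,-158.5,110],np.radians(105.5))
E
```

```text
t: 30.57
ee_pos: [461.6, 82.8, 148.2]
orientation: [-0.207, 1.561, 0.207]
ft_force: [0.2, 1.0, -0.0]
width: 49.7
t 30.6 at [461.6  82.8 148.2] jawyaw 1.835 q6 -1.68 w 49.7 F [ 0.2  1.  -0. ]
 turn [-0.0065 -0.     -0.    ]  then shift mm [  38.2 -230.7  -71.1]  dist 244
```

```bash
python3 -m crank '[[[0,-0.033,-0.010],[0,0,0],0.03],[[0,-0.033,-0.010],[0,0,0],0.03],[[0,-0.033,-0.010],[0,0,0],0.03],[[0,-0.033,-0.010],[0,0,0],0.03],[[0,-0.033,-0.010],[0,0,0],0.03],[[0,-0.033,-0.010],[0,0,0],0.03],[[0,-0.033,-0.011],[-0.006,0,0],0.03],[[0,0,0],[0,0,0],0.03]]'
python3 - <<'E'
from plan import *
plan([454.8,-158.5,24],np.radians(105.5))
s=cam("side"); crop(s,"pics/s22.png",190,240,290,330,8)
b=blobs(masks(s)['blue'],(195,260,255,320),6); print([(x[0],x[1]) for x in b])
E
```

```text
t: 31.23
ee_pos: [454.5, -163.7, 148.5]
orientation: [-0.211, 1.559, 0.208]
ft_force: [-0.6, -0.1, 0.8]
width: 30.0
t 31.2 at [ 454.5 -163.7  148.5] jawyaw 1.838 q6 -2.21 w 30.0 F [-0.6 -0.1  0.8]
 turn [-0.0034  0.0012  0.0021]  then shift mm [124.5   4.9   1.6]  dist 125
[(array([220.01666667, 298.2       ]), np.int32(60))]
```

View pics/s22.png

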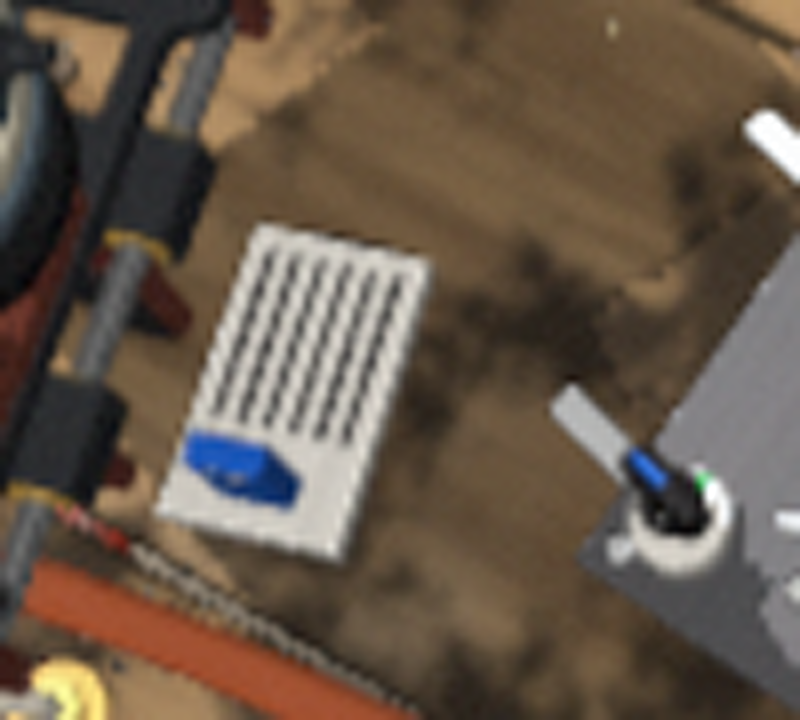

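```bash
python3 -m crank '[[[0,0.005,0.0015],[0,0,0],0.03],[[0.02,0,0],[0,0,0],0.03],[[0.02,0,0],[0,0,0],0.03],[[0.02,0,0],[0,0,0],0.03],[[0.015,0,0],[0,0,0],0.03],[[0,0,0],[0,0,0],0.03],[[0,0,0],[0,0,0],0.03],[[0,0,0],[0,0,0],0.03]]'
python3 - <<'E'
from plan import *
plan([454.8,-158.5,24],np.radians(105.5))
s=cam("side"); crop(s,"pics/s23.png",190,240,290,330,8)
E
```

```text
t: 31.95
ee_pos: [454.7, -152.8, 73.8]
orientation: [-0.215, 1.56, 0.215]
ft_force: [0.6, 1.1, 0.5]
width: 30.2
t 31.9 at [ 454.7 -152.8   73.8] jawyaw 1.845 q6 -2.19 w 30.2 F [0.6 1.1 0.5]
 turn [0.0036 0.0005 0.0002]  then shift mm [49.8 -5.5 -1.4]  dist 50
```

View pics/s23.png

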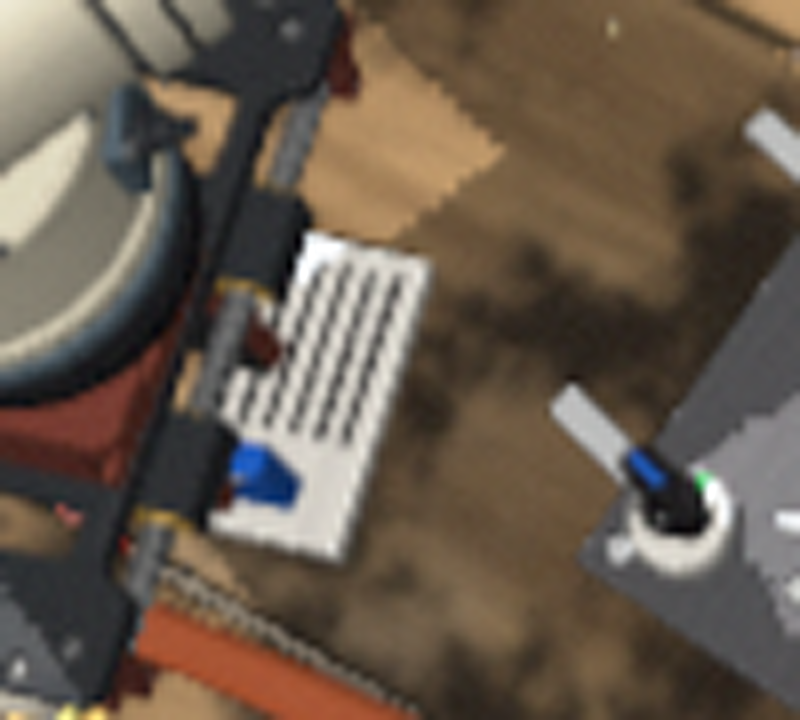

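```bash
python3 -m crank '[[[0,-0.0055,-0.0014],[0,0,0],0.03],[[0,0,0],[0,0,0],0.03],[[0.018,0,0],[0,0,0],0.03],[[0.016,0,0],[0,0,0],0.03],[[0.015,0,0],[0,0,0],0.03],[[0,0,0],[0,0,0],0.03],[[0,0,0],[0,0,0],0.03],[[0,0,0],[0,0,0],0.03]]'
python3 - <<'E'
from plan import *
plan([454.8,-158.5,25],np.radians(105.5))
E
```

```text
t: 32.67
ee_pos: [454.8, -159.7, 24.9]
orientation: [-0.214, 1.559, 0.214]
ft_force: [0.5, 0.7, 0.2]
width: 30.1
t 32.7 at [ 454.8 -159.7   24.9] jawyaw 1.844 q6 -2.21 w 30.1 F [0.5 0.7 0.2]
 turn [0.0023 0.0007 0.0005]  then shift mm [-0.1  1.1  0.3]  dist 1
```

```bash
python3 -m crank '[[[0,0,0],[0,0,0],0.0],[[0,0,0],[0,0,0],0.0],[[0,0,0],[0,0,0],0.0],[[0,0,0],[0,0,0],0.0],[[0,0,0],[0,0,0],0.0],[[-0.01,0,0],[0,0,0],0.0],[[-0.02,0,0],[0,0,0],0.0],[[-0.02,0,0],[0,0,0],0.0]]'
python3 -m crank '[[[-0.02,0,0],[0.12,0,0],0.0],[[0,0,0],[0.12,0,0],0.0],[[0,0,0],[0.12,0,0],0.0],[[0,0,0],[0.12,0,0],0.0],[[0,0,0],[0.12,0,0],0.0],[[0,0,0],[0.12,0,0],0.0],[[0,0,0],[0.12,0,0],0.0],[[0,0,0],[0.12,0,0],0.0]]'
python3 - <<'E'
from plan import *
plan([*w(500,-18.2),90],YAW)
s=cam("side"); crop(s,"pics/s24.png",190,220,320,320,6)
E
```

```text
t: 33.33
ee_pos: [453.5, -159.0, 74.6]
orientation: [-0.214, 1.562, 0.215]
ft_force: [0.3, 0.2, -2.1]
width: 9.9
t: 34.0
ee_pos: [454.1, -159.3, 94.6]
orientation: [0.542, 1.502, -0.542]
ft_force: [-0.9, -0.6, -2.0]
width: 10.2
t 34.0 at [ 454.1 -159.3   94.6] jawyaw 0.878 q6 -1.24 w 10.2 F [-0.9 -0.6 -2. ]
 turn [ 9.472e-01 -1.000e-04  2.000e-04]  then shift mm [   4.6   36.  -109.4]  dist 115
```

View pics/s24.png

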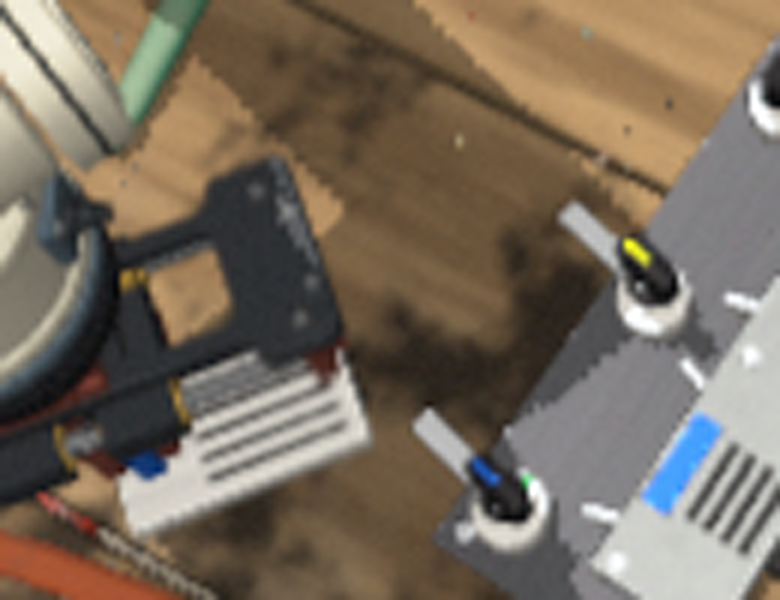

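```bash
python3 -m crank '[[[0,0,0],[0.1185,0,0],0.0],[[0,0,0],[0.1185,0,0],0.0],[[0,0,0],[0.1185,0,0],0.0],[[0,0,0],[0.1185,0,0],0.0],[[0,0,0],[0.1185,0,0],0.0],[[0,0,0],[0.1185,0,0],0.0],[[0,0,0],[0.1185,0,0],0.0],[[0,0,0],[0.1185,0,0],0.0]]'
python3 - <<'E'
from plan import *
plan([*w(510,-18.4),60],YAW)
E
```

```text
t: 34.72
ee_pos: [454.1, -159.2, 94.5]
orientation: [1.258, 1.177, -1.258]
ft_force: [0.2, 0.0, -1.9]
width: 9.8
t 34.7 at [ 454.1 -159.2   94.5] jawyaw -0.067 q6 -0.30 w 9.8 F [ 0.2  0.  -1.9]
 turn [ 0.0022 -0.0001  0.0004]  then shift mm [  34.5   46.  -109.2]  dist 123
```

```bash
python3 -m crank '[[[0,0,-0.022],[0.002,0,0],0.0],[[0,0,-0.022],[0,0,0],0.0],[[0,0,-0.022],[0,0,0],0.0],[[0,0,-0.022],[0,0,0],0.0],[[0,0,-0.021],[0,0,0],0.0],[[0,0.020,0],[0,0,0],0.0],[[0,0.020,0],[0,0,0],0.0],[[0,0,0],[0,0,0],0.0]]'
python3 - <<'E'
from plan import *
plan([*w(510,-18.4),35],YAW)
s=cam("side"); crop(s,"pics/s25.png",220,200,340,300,6)
E
```

```text
t: 35.38
ee_pos: [505.6, -53.1, 95.3]
orientation: [1.257, 1.175, -1.251]
ft_force: [0.2, -0.7, -1.7]
width: 9.9
t 35.4 at [505.6 -53.1  95.3] jawyaw -0.062 q6 -0.07 w 9.9 F [ 0.2 -0.7 -1.7]
 turn [ 0.007   0.0003 -0.005 ]  then shift mm [60.3  1.9  0.3]  dist 60
```

View pics/s25.png

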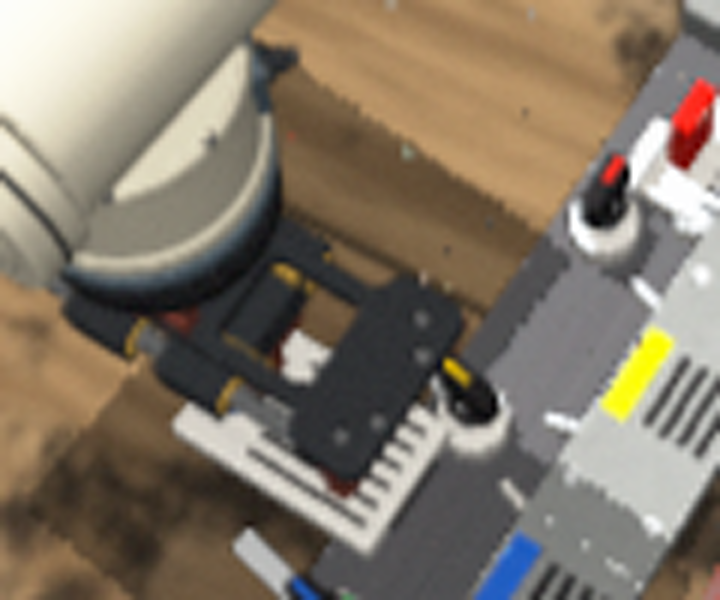

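```bash
python3 -m crank '[[[0.02,0,0],[0,0,0],0.0],[[0.02,0,0],[0,0,0],0.0],[[0.02,0,0],[0,0,0],0.0],[[0,0,0],[0,0,0],0.0],[[0,0,0],[0,0,0],0.0],[[0,0,0],[0,0,0],0.0],[[0,0,0],[0,0,0],0.0],[[0,0,0],[0,0,0],0.0]]'
python3 - <<'E'
from plan import *
plan([*w(510,-18.4),30],YAW)
s=cam("side"); crop(s,"pics/s26.png",220,220,320,310,8)
o=ctrl.get_obs(); print(tr(o["ee_pos"]))
E
```

```text
t: 36.1
ee_pos: [502.1, -53.3, 35.3]
orientation: [1.258, 1.176, -1.256]
ft_force: [-0.2, -0.6, -2.0]
width: 9.7
t 36.1 at [502.1 -53.3  35.3] jawyaw -0.066 q6 -0.06 w 9.7 F [-0.2 -0.6 -2. ]
 turn [ 0.0032  0.0001 -0.0018]  then shift mm [ 5.3  5.4 -0.2]  dist 8
[504.49929015 -18.55856634]
```

View pics/s26.png

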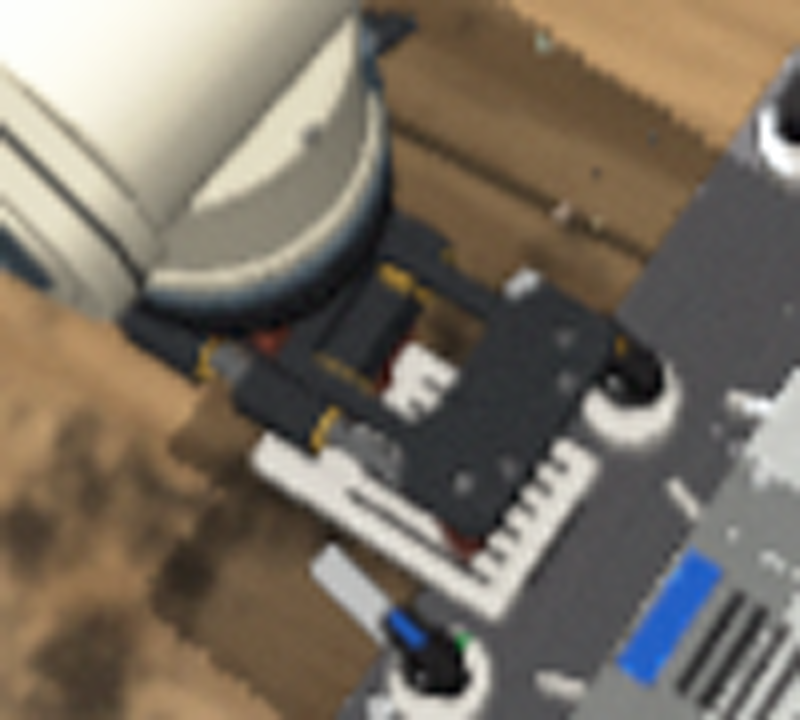

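```bash
python3 - <<'E'
from plan import *
s=cam("side"); f=lambda *q:np.array(q)/8+[220,220]
for n,q,z in(("FR",f(493,606),22.3),("FL",f(596,462),22.3),("RR",f(258,452),22.3),("cheekL",f(673,484),18),("cheekR",f(541,680),18)): print(n,tr(onz(s,q,z)[0]).round(1))
E
```

```text
FR [578.  -43.5]
FL [579.6   8.1]
RR [492.2 -43.4]
cheekL [602.   15.8]
cheekR [601.2 -53. ]
```

```bash
python3 -m crank '[[[0.005,0,0],[0.003,0,0],0.0],[[0,0.01,0],[0,0,0],0.0],[[0,0.01,0],[0,0,0],0.0],[[0,0.008,0],[0,0,0],0.0],[[0,0.006,0],[0,0,0],0.0],[[0,0.006,0],[0,0,0],0.0],[[0,0,0],[0,0,0],0.0],[[0,0,0],[0,0,0],0.0]]'
python3 - <<'E'
from plan import *
plan([*w(588.5,-18.4),30],YAW)
E
```

```text
t: 36.87
ee_pos: [541.5, -55.9, 28.9]
orientation: [1.26, 1.176, -1.26]
ft_force: [0.2, 1.0, -2.2]
width: 9.6
t 36.9 at [541.5 -55.9  28.9] jawyaw -0.069 q6 -0.06 w 9.6 F [ 0.2  1.  -2.2]
 turn [ 0.0001 -0.      0.0001]  then shift mm [-1.1 44.4 -0.1]  dist 44
```

```bash
python3 -m crank '[[[-0.0006,0.006,0],[0,0,0],0.0],[[0,0.006,0],[0,0,0],0.0],[[0,0.006,0],[0,0,0],0.0],[[0,0.006,0],[0,0,0],0.0],[[0,0.006,0],[0,0,0],0.0],[[0,0.005,0],[0,0,0],0.0],[[0,0,0],[0,0,0],0.0],[[0,0,0],[0,0,0],0.0]]'
python3 - <<'E'
from plan import *
plan([*w(588.5,-18.4),30],YAW)
E
```

```text
t: 37.53
ee_pos: [576.4, -58.4, 29.7]
orientation: [1.26, 1.176, -1.26]
ft_force: [-1.4, -0.7, -2.3]
width: 10.0
t 37.5 at [576.4 -58.4  29.7] jawyaw -0.069 q6 -0.05 w 10.0 F [-1.4 -0.7 -2.3]
 turn [0.     0.     0.0001]  then shift mm [-0.3  9.4 -0.1]  dist 9
```

```bash
python3 -m crank '[[[0,0.003,0],[0,0,0],0.0],[[0,0.002,0],[0,0,0],0.0],[[0,0.002,0],[0,0,0],0.0],[[0,0.001,0],[0,0,0],0.0],[[0,0.0,0],[0,0,0],0.0],[[0,0,0],[0,0,0],0.0],[[0,0,0],[0,0,0],0.0],[[0,0,0],[0,0,0],0.0]]'
python3 -m crank '[[[0,0.001,0],[0,0,0],0.0],[[0,0.0,0],[0,0,0],0.0],[[0,0.001,0],[0,0,0],0.0],[[0,0.0,0],[0,0,0],0.0],[[0,0.0,0],[0,0,0],0.0],[[0,0,0],[0,0,0],0.0],[[0,0,0],[0,0,0],0.0],[[0,0,0],[0,0,0],0.0]]'
python3 - <<'E'
from plan import *
plan([*w(588.5,-18.4),30],YAW)
E
```

```text
t: 38.2
ee_pos: [584.1, -58.9, 29.8]
orientation: [1.26, 1.176, -1.26]
ft_force: [0.1, 0.3, -1.6]
width: 10.1
t: 38.87
ee_pos: [585.6, -59.0, 29.6]
orientation: [1.259, 1.177, -1.261]
ft_force: [-4.0, -0.5, 0.0]
width: 10.0
t 38.9 at [585.6 -59.   29.6] jawyaw -0.069 q6 -0.05 w 10.0 F [-4.  -0.5  0. ]
 turn [-0.     -0.0001  0.0012]  then shift mm [-0.4  0.2 -0.1]  dist 0
```

Contact at the stop at tray x 588.3, the same as red. I release, lift and turn to the blue stud's wing angle.

```bash
python3 -m crank '[[[0,0,0],[0,0,0],0.03],[[0,0,0],[0,0,0],0.03],[[0,0,0],[0,0,0],0.03],[[0,0,0],[0,0,0],0.03],[[-0.02,0,0],[0,0,0],0.03],[[-0.02,0,0],[0,0,0],0.03],[[-0.02,0,0],[0,0,0],0.03],[[-0.02,0,0],[0,0,0],0.03]]'
python3 -m crank '[[[0,0,0],[-0.12,0,0],0.03],[[0,0,0],[-0.12,0,0],0.03],[[0,0,0],[-0.12,0,0],0.03],[[0,0,0],[-0.12,0,0],0.03],[[0,0,0],[-0.12,0,0],0.03],[[0,0,0],[-0.12,0,0],0.03],[[0,0,0],[-0.12,0,0],0.03],[[0,0,0],[-0.12,0,0],0.03]]'
python3 -m crank '[[[0,0,0],[-0.12,0,0],0.03],[[0,0,0],[-0.12,0,0],0.03],[[0,0,0],[-0.12,0,0],0.03],[[0,0,0],[-0.081,0,0],0.03],[[0,0,0],[0,0,0],0.03],[[0,0,0],[0,0,0],0.03],[[0,0,0],[0,0,0],0.03],[[0,0,0],[0,0,0],0.03]]'
python3 - <<'E'
from plan import *
plan([*w(575.6,-68.7),80],YAW+np.pi/2-.17)
s=cam("side"); crop(s,"pics/s27.png",250,210,350,310,6)
E
```

```text
t: 39.53
ee_pos: [586.5, -59.1, 110.7]
orientation: [1.26, 1.175, -1.259]
ft_force: [0.8, 0.4, -0.2]
width: 29.7
t: 40.2
ee_pos: [586.6, -59.1, 110.0]
orientation: [0.527, 1.505, -0.527]
ft_force: [-0.1, -0.7, 0.0]
width: 29.7
t: 40.87
ee_pos: [586.3, -59.1, 109.8]
orientation: [0.189, 1.562, -0.189]
ft_force: [0.2, 0.5, 1.0]
width: 30.1
t 40.9 at [586.3 -59.1 109.8] jawyaw 1.330 q6 -1.45 w 30.1 F [0.2 0.5 1. ]
 turn [-0.0015  0.0003 -0.    ]  then shift mm [ 29.8 -51.7  -4.7]  dist 60
```

View pics/s27.png

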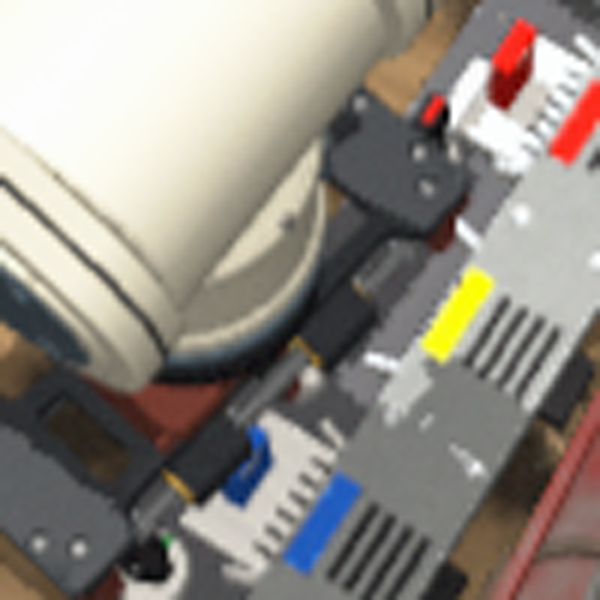

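```bash
python3 -m crank '[[[0,-0.018,-0.0016],[-0.002,0,0],0.03],[[0,-0.017,-0.0016],[0,0,0],0.03],[[0,-0.017,-0.0015],[0,0,0],0.03],[[0,0,0],[0,0,0],0.03],[[0.015,0,0],[0,0,0],0.03],[[0.015,0,0],[0,0,0],0.03],[[0,0,0],[0,0,0],0.03],[[0,0,0],[0,0,0],0.03]]'
python3 - <<'E'
from plan import *
plan([*w(575.6,-68.7),46],YAW+np.pi/2-.17)
s=cam("side"); crop(s,"pics/s28.png",230,240,330,330,7)
E
```

```text
t: 41.58
ee_pos: [569.0, -108.0, 79.3]
orientation: [0.186, 1.564, -0.186]
ft_force: [0.6, -0.3, 1.0]
width: 30.1
t 41.6 at [ 569.  -108.    79.3] jawyaw 1.334 q6 -1.54 w 30.1 F [ 0.6 -0.3  1. ]
 turn [ 0.0019 -0.0017 -0.0001]  then shift mm [33.3 -0.1  0.5]  dist 33
```

View pics/s28.png

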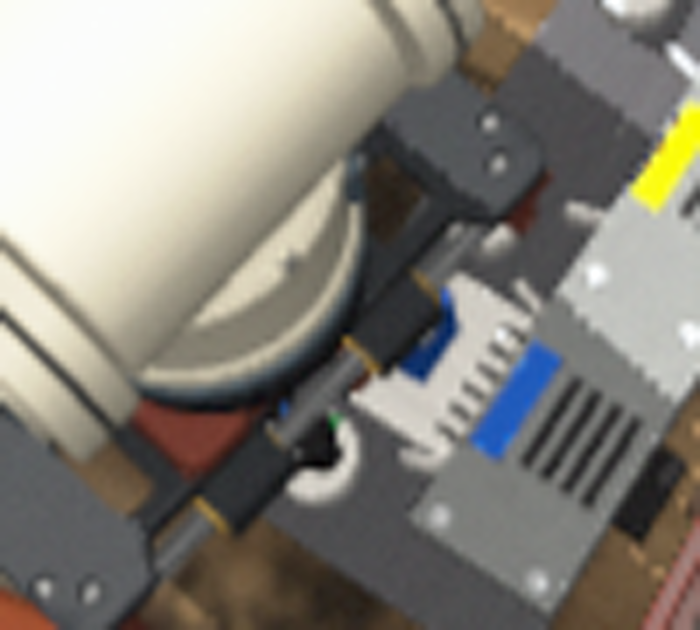

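```bash
python3 -m crank '[[[0.011,0,0],[0,0,0],0.03],[[0.011,0,0],[0,0,0],0.03],[[0.011,0,0],[0,0,0],0.03],[[0,0,0],[0,0,0],0.03],[[0,0,0],[0,0,0],0.0],[[0,0,0],[0,0,0],0.0],[[0,0,0],[0,0,0],0.0],[[0,0,0],[0,0,0],0.0]]'
python3 -m crank '[[[0,0,0],[0,0,0],0.0],[[0,0,0],[0,0,0],0.0],[[0,0,0],[0,0,0],0.0],[[0,0,0],[0,0,0],0.0],[[0,0,0],[0,0,0],0.0],[[0,0,0],[0,0,0],0.0],[[0,0,0],[0,0,0],0.0],[[0,0,0],[0,0,0],0.0]]'
python3 - <<'E'
from plan import *
plan([*w(575.6,-68.7),46],YAW+np.pi/2-.17); o=ctrl.get_obs(); print(o["moment"])
E
```

```text
t: 42.3
ee_pos: [569.8, -108.4, 47.1]
orientation: [0.187, 1.562, -0.186]
ft_force: [1.5, 1.0, -2.3]
width: 9.7
t: 42.97
ee_pos: [569.8, -108.5, 47.1]
orientation: [0.186, 1.562, -0.186]
ft_force: [1.2, 2.9, 4.1]
width: 9.7
t 43.0 at [ 569.8 -108.5   47.1] jawyaw 1.334 q6 -1.54 w 9.7 F [1.2 2.9 4.1]
 turn [ 0.0021  0.0007 -0.0002]  then shift mm [ 1.1  0.2 -0.3]  dist 1
[ 0.56835861 -0.32587374 -0.19060131]
```

Width is 9.7, so it sits squarely on the wing. I press and turn.

```bash
python3 -m crank '[[[0.002,0,0],[0,0,0],0.0],[[0.002,0,0],[0,0,0],0.0],[[0.002,0,0],[0,0,0],0.0],[[0.0025,0,0],[0,0,0],0.0],[[0,0,0],[0,0,0],0.0],[[0,0,0],[0.1,0,0],0.0],[[0,0,0],[0.1,0,0],0.0],[[0,0,0],[0,0,0],0.0]]'
python3 - <<'E'
from plan import *
plan([*w(575.6,-68.7),46],YAW+np.pi/2-.17-1.4); o=ctrl.get_obs(); print(o["moment"])
E
```

```text
t: 43.63
ee_pos: [569.8, -108.5, 39.1]
orientation: [0.346, 1.542, -0.346]
ft_force: [-1.7, 3.6, 11.8]
width: 9.7
t 43.6 at [ 569.8 -108.5   39.1] jawyaw 1.129 q6 -1.34 w 9.7 F [-1.7  3.6 11.8]
 turn [ 1.1974e+00  6.0000e-04 -7.0000e-04]  then shift mm [-6.9 -0.4 -0.3]  dist 7
[ 0.72622981  0.02460189 -0.03279278]
```

```bash
python3 -m crank '[[[0,0,0],[0.11,0,0],0.0],[[0,0,0],[0.11,0,0],0.0],[[0,0,0],[0.11,0,0],0.0],[[0,0,0],[0.11,0,0],0.0],[[0,0,0],[0.11,0,0],0.0],[[0,0,0],[0.11,0,0],0.0],[[0,0,0],[0.11,0,0],0.0],[[0,0,0],[0.11,0,0],0.0]]'
python3 -m crank '[[[0,0,0],[0.11,0,0],0.0],[[0,0,0],[0.11,0,0],0.0],[[0,0,0],[0.11,0,0],0.0],[[0,0,0],[0.015,0,0],0.0],[[0,0,0],[0,0,0],0.0],[[0,0,0],[0,0,0],0.0],[[0,0,0],[0,0,0],0.0],[[0,0,0],[0,0,0],0.0]]'
python3 - <<'E'
from plan import *
plan([*w(575.6,-68.7),46],YAW+np.pi/2-.17-1.4); o=ctrl.get_obs(); print(o["moment"])
E
```

```text
t: 44.3
ee_pos: [569.7, -108.6, 39.1]
orientation: [1.024, 1.316, -1.023]
ft_force: [-1.3, 2.6, 11.5]
width: 9.8
t: 44.97
ee_pos: [569.6, -108.7, 39.1]
orientation: [1.274, 1.165, -1.274]
ft_force: [-0.8, 3.0, 11.4]
width: 9.5
t 45.0 at [ 569.6 -108.7   39.1] jawyaw -0.089 q6 -0.12 w 9.5 F [-0.8  3.  11.4]
 turn [-0.0208  0.0007 -0.0005]  then shift mm [-6.9 -0.2 -0.4]  dist 7
[0.38134568 0.21943245 0.42935974]
```

Turned onto the stop: the moment about z rose to +0.43 N·m, as it did for red. I release, lift and back off to look.

```bash
python3 -m crank '[[[0,0,0],[0,0,0],0.03],[[0,0,0],[0,0,0],0.03],[[0,0,0],[0,0,0],0.03],[[0,0,0],[0,0,0],0.03],[[-0.02,0,0],[0,0,0],0.03],[[-0.03,0,0],[0,0,0],0.03],[[-0.03,0,0],[0,0,0],0.03],[[-0.03,0,0],[0,0,0],0.0]]'
python3 -m crank '[[[0,-0.035,0.02],[0,0,0],0.0],[[0,-0.035,0.02],[0,0,0],0.0],[[0,-0.035,0.02],[0,0,0],0.0],[[0,-0.035,0.02],[0,0,0],0.0],[[0,0,0],[0,0,0],0.0],[[0,0,0],[0,0,0],0.0],[[0,0,0],[0,0,0],0.0],[[0,0,0],[0,0,0],0.0]]'
python3 - <<'E'
from plan import *
t=cam("top");s=cam("side"); crop(t,"pics/t29.png",270,130,440,220,4); crop(s,"pics/s29.png",250,180,380,320,4)
plan([*w(535,257),150],YAW+np.pi/2)
for n,d,c,roi in(("t",t,'blue',(405,180,440,205)),("s",s,'blue',(262,280,292,310)),("t",t,'red',(325,175,345,190)),("s",s,'red',(318,222,328,236))):
    for b in blobs(masks(d)[c],roi,3): print(n,c,b[0].round(2),b[1])
E
```

```text
t: 45.63
ee_pos: [568.7, -108.5, 148.7]
orientation: [1.275, 1.166, -1.277]
ft_force: [0.6, -0.0, 0.2]
width: 26.3
t: 46.3
ee_pos: [423.9, -175.5, 148.4]
orientation: [1.276, 1.164, -1.275]
ft_force: [0.7, 0.8, 0.6]
width: 0.5
t 46.4 at [ 423.8 -175.2  148.2] jawyaw -0.090 q6 -0.33 w 0.2 F [-0.3  0.3  0.8]
 turn [ 1.5499e+00 -3.0000e-04 -4.0000e-04]  then shift mm [  -1.8 -402.6 -100.1]  dist 415
t blue [405.62 184.25] 8
t blue [422.14 189.93] 14
s blue [289.26 287.28] 47
s blue [274.36 297.73] 11
t red [336. 183.] 3
s red [321.8 227.8] 5
```

View pics/t29.png

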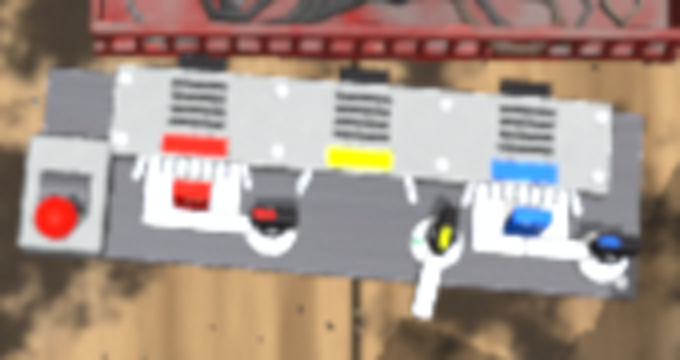

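View pics/s29.png

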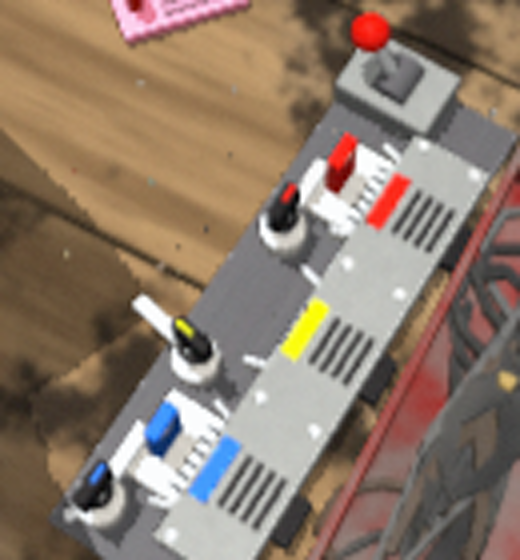

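```bash
python3 - <<'E'
from plan import *
t=cam("top");s=cam("side")
for n,a,b in(("blue",(422.14,189.93),(274.36,297.73)),("red",(336,183),(321.8,227.8))):
    P=tri(t,a,s,b)[0]; print(n,"strip",tr(P).round(1),"z",P[2].round(1),"gap",P[3].round(1))
crop(t,"pics/t30.png",375,155,435,205,12); crop(s,"pics/s30.png",255,265,325,325,11)
E
```

```text
blue strip [574.6 -62.5] z 65.2 gap 2.4
red strip [574.7 136.6] z 65.4 gap 1.9
```

View pics/t30.png

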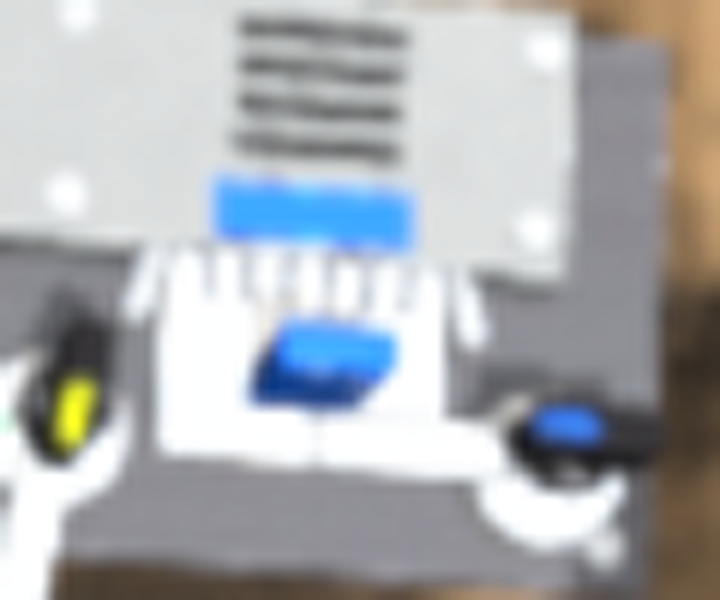

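View pics/s30.png

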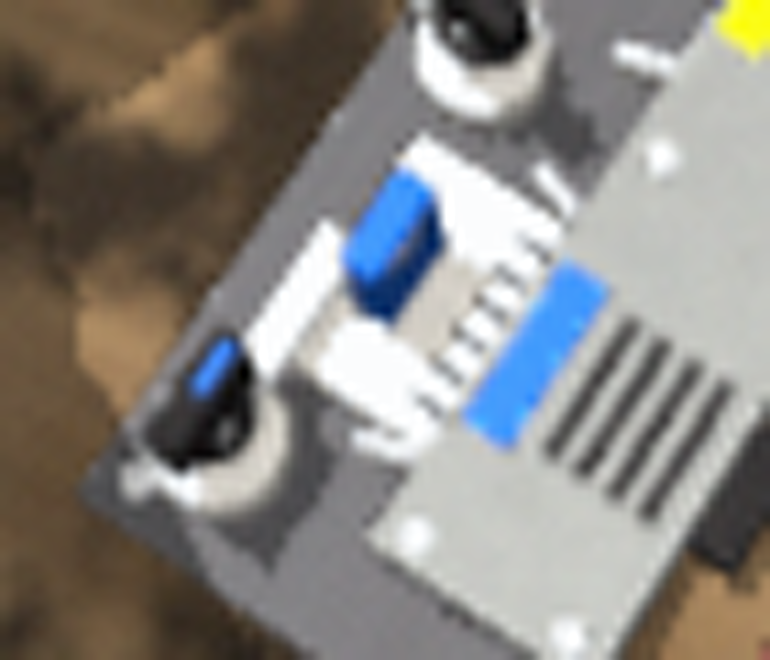

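Both strips are at about 65 mm (an unlocked stud would read about 60). Each tongue lies straight behind its tab, along the slab's rear edge. No other module is on the table, so I switch the isolator on.

```bash
python3 - <<'E'
from plan import *
plan([*w(523,256),148],-.09)
E
```

```text
t 46.5 at [ 423.5 -175.1  148.1] jawyaw -0.090 q6 -0.33 w 0.5 F [ 0.  -0.1  0.3]
 turn [ 0.0002  0.     -0.0001]  then shift mm [ 1.000e-01  8.000e+01 -4.033e+02]  dist 411
```

```bash
python3 -m crank '[[[0,0.008,-0.040],[0,0,0],0.0],[[0,0.008,-0.040],[0,0,0],0.0],[[0,0.008,-0.040],[0,0,0],0.0],[[0,0.008,-0.040],[0,0,0],0.0],[[0,0.008,-0.040],[0,0,0],0.0],[[0,0.008,-0.040],[0,0,0],0.0],[[0,0.008,-0.040],[0,0,0],0.0],[[0,0.008,-0.040],[0,0,0],0.0]]'
python3 -m crank '[[[0,0.008,-0.040],[0,0,0],0.0],[[0,0.008,-0.040],[0,0,0],0.0],[[0,0,0],[0,0,0],0.0],[[0,0,0],[0,0,0],0.0],[[0,0,0],[0,0,0],0.0],[[0,0,0],[0,0,0],0.0],[[0,0,0],[0,0,0],0.0],[[0,0,0],[0,0,0],0.0]]'
python3 - <<'E'
from plan import *
plan([*w(523,256),60],YAW)
s=cam("side"); crop(s,"pics/s31.png",270,140,390,240,6)
E
```

```text
t: 47.17
ee_pos: [515.8, 140.2, 148.2]
orientation: [1.275, 1.165, -1.275]
ft_force: [0.2, -0.4, -0.4]
width: 0.8
t: 47.83
ee_pos: [538.6, 214.5, 148.3]
orientation: [1.277, 1.164, -1.277]
ft_force: [0.8, 0.3, 0.6]
width: 0.5
t 47.8 at [538.6 214.5 148.3] jawyaw -0.093 q6 0.45 w 0.5 F [0.8 0.3 0.6]
 turn [-0.0236  0.0002  0.0003]  then shift mm [88.3  0.5 -4.9]  dist 88
```

View pics/s31.png

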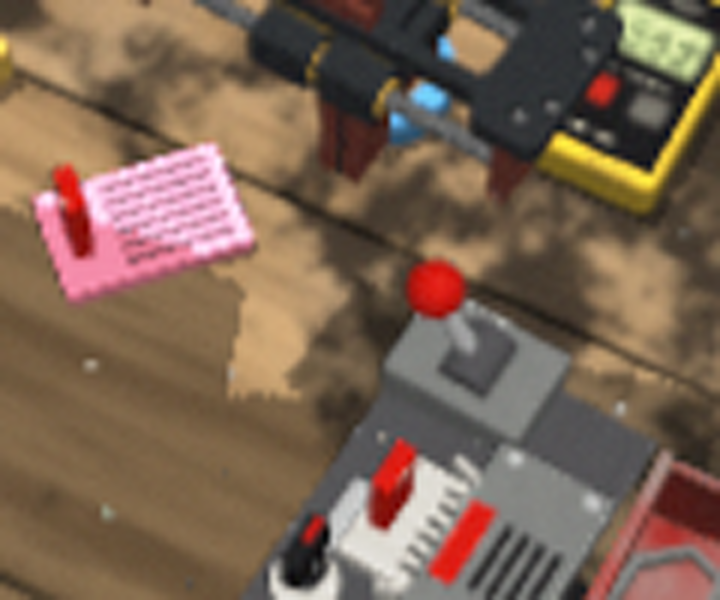

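```bash
python3 -m crank '[[[0,0,-0.005],[-0.02,0,0],0.0],[[0.022,0,0],[0,0,0],0.0],[[0.022,0,0],[0,0,0],0.0],[[0.022,0,0],[0,0,0],0.0],[[0.022,0,0],[0,0,0],0.0],[[0,0,0],[0,0,0],0.0],[[0,0,0],[0,0,0],0.0],[[0,0,0],[0,0,0],0.0]]'
python3 - <<'E'
from plan import *
plan([*w(583,256),60],YAW)
s=cam("side"); crop(s,"pics/s32.png",270,140,390,240,6)
E
```

```text
t: 48.55
ee_pos: [539.9, 220.8, 61.2]
orientation: [1.262, 1.174, -1.26]
ft_force: [0.1, 0.4, 0.4]
width: 0.3
t 48.5 at [539.9 220.8  61.2] jawyaw -0.071 q6 0.44 w 0.3 F [0.1 0.4 0.4]
 turn [-0.0018 -0.0005 -0.001 ]  then shift mm [ 1.2 59.6  1.5]  dist 60
```

View pics/s32.png

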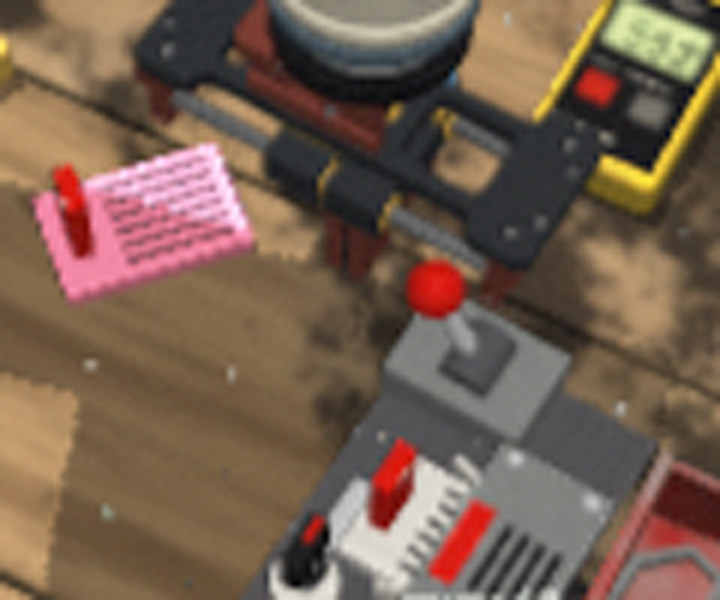

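Push forward along tool y.

```bash
python3 -m crank '[[[0,0.008,0],[0,0,0],0.0],[[0,0.008,0],[0,0,0],0.0],[[0,0.008,0],[0,0,0],0.0],[[0,0.008,0],[0,0,0],0.0],[[0,0.008,0],[0,0,0],0.0],[[0,0.008,0],[0,0,0],0.0],[[0,0.006,0],[0,0,0],0.0],[[0,0,0],[0,0,0],0.0]]'
python3 -m crank '[[[0,0.003,0],[0,0,0],0.0],[[0,0.002,0],[0,0,0],0.0],[[0,0,0],[0,0,0],0.0],[[0,0,0],[0,0,0],0.0],[[0,0,0],[0,0,0],0.0],[[0,0,0],[0,0,0],0.0],[[0,0,0],[0,0,0],0.0],[[0,0,0],[0,0,0],0.0]]'
python3 - <<'E'
from plan import *
plan([*w(583,256),60],YAW)
s=cam("side"); crop(s,"pics/s33.png",270,140,390,240,6)
E
```

```text
t: 49.27
ee_pos: [595.0, 216.7, 60.3]
orientation: [1.263, 1.174, -1.26]
ft_force: [0.1, -0.3, 0.4]
width: 0.2
t: 49.93
ee_pos: [598.1, 216.5, 60.4]
orientation: [1.261, 1.175, -1.261]
ft_force: [0.2, 0.3, 0.8]
width: 0.6
t 49.9 at [598.1 216.5  60.4] jawyaw -0.071 q6 0.40 w 0.6 F [0.2 0.3 0.8]
 turn [-0.0019 -0.0001 -0.0002]  then shift mm [0.4 1.3 1.2]  dist 2
```

View pics/s33.png

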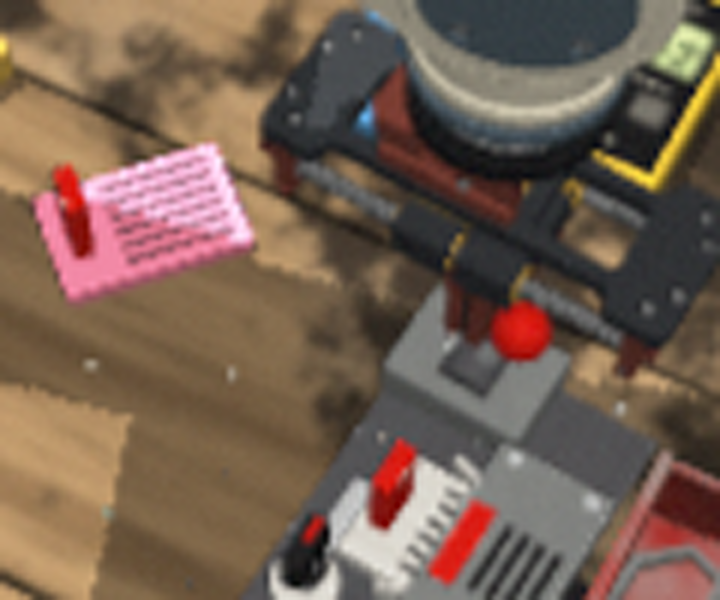

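```bash
python3 -m crank '[[[0,0.002,0],[0,0,0],0.0],[[0,0.001,0],[0,0,0],0.0],[[0,0,0],[0,0,0],0.0],[[0,0,0],[0,0,0],0.0],[[0,0,0],[0,0,0],0.0],[[0,0,0],[0,0,0],0.0],[[0,0,0],[0,0,0],0.0],[[0,0,0],[0,0,0],0.0]]'
python3 - <<'E'
from plan import *
plan([*w(583,256),60],YAW)
s=cam("side")
for b in blobs(masks(s)['red'],(340,180,370,210),20): print(b[0],b[1],tr(onz(s,b[0],70)[0]))
E
```

```text
t: 50.65
ee_pos: [601.0, 216.2, 60.2]
orientation: [1.261, 1.175, -1.261]
ft_force: [-1.7, 0.6, -1.2]
width: 0.6
t 50.6 at [601.  216.2  60.2] jawyaw -0.071 q6 0.40 w 0.6 F [-1.7  0.6 -1.2]
 turn [-0.002   0.0001  0.0001]  then shift mm [ 0.2 -1.6  1.1]  dist 2
[357.33333333 195.28      ] 75 [605.00177583 259.00425512]
```

```bash
python3 -m crank '[[[0,0.0015,0],[0,0,0],0.0],[[0,0.001,0],[0,0,0],0.0],[[0,0,0],[0,0,0],0.0],[[0,0,0],[0,0,0],0.0],[[0,0,0],[0,0,0],0.0],[[0,0,0],[0,0,0],0.0],[[0,0,0],[0,0,0],0.0],[[0,0,0],[0,0,0],0.0]]'
python3 - <<'E'
from plan import *
plan([*w(583,256),60],YAW)
s=cam("side")
for b in blobs(masks(s)['red'],(340,180,370,210),20): print(b[0],b[1],tr(onz(s,b[0],70)[0]))
E
```

```text
t: 51.37
ee_pos: [603.6, 216.0, 60.4]
orientation: [1.261, 1.175, -1.261]
ft_force: [-0.7, 0.4, 0.4]
width: 0.6
t 51.4 at [603.6 216.   60.4] jawyaw -0.071 q6 0.40 w 0.6 F [-0.7  0.4  0.4]
 turn [-0.002  -0.     -0.0002]  then shift mm [ 0.4 -4.3  1.1]  dist 4
[358.23287671 195.97260274] 73 [607.89804125 258.50325883]
```

```bash
python3 -m crank '[[[0,0.0015,0],[0,0,0],0.0],[[0,0,0],[0,0,0],0.0],[[0,0,0],[0,0,0],0.0],[[0,0,0],[0,0,0],0.0],[[0,0,0],[0,0,0],0.0],[[0,0,0],[0,0,0],0.0],[[0,0,0],[0,0,0],0.0],[[0,0,0],[0,0,0],0.0]]'
python3 -m crank '[[[0,-0.01,0],[0,0,0],0.0],[[0,-0.015,0],[0,0,0],0.0],[[0,-0.02,0],[0,0,0],0.0],[[-0.03,0,0],[0,0,0],0.0],[[-0.03,0,0],[0,0,0],0.0],[[-0.03,0,0],[0,0,0],0.0],[[-0.03,0,0],[0,0,0],0.0],[[0,0,0],[0,0,0],0.0]]'
python3 -m crank '[[[0,-0.01,0.04],[0,0,0],0.0],[[0,-0.01,0.04],[0,0,0],0.0],[[0,-0.01,0.04],[0,0,0],0.0],[[0,-0.01,0.04],[0,0,0],0.0],[[0,-0.01,0.04],[0,0,0],0.0],[[0,-0.01,0.04],[0,0,0],0.0],[[0,-0.01,0.04],[0,0,0],0.0],[[0,-0.01,0.04],[0,0,0],0.0]]'
python3 -m crank '[[[-0.02,-0.01,0.04],[0,0,0],0.0],[[-0.02,0,0.04],[0,0,0],0.0],[[0,0,0.04],[0,0,0],0.0],[[0,0,0.04],[0,0,0],0.0],[[0,0,0],[0,0,0],0.0],[[0,0,0],[0,0,0],0.0],[[0,0,0],[0,0,0],0.0],[[0,0,0],[0,0,0],0.0]]'
python3 - <<'E'
from plan import *
t=cam("top");s=cam("side"); crop(t,"pics/t34.png",230,130,470,310,3); crop(s,"pics/s34.png",250,130,400,330,3)
plan([400,-250,190])
for b in blobs(masks(s)['red'],(340,180,370,210),20): print(b[0],b[1],tr(onz(s,b[0],70)[0]))
for b in blobs(masks(t)['red'],(275,150,300,180),20): print(b[0],b[1],tr(onz(t,b[0],70)[0]))
E
```

```text
t: 52.08
ee_pos: [604.9, 215.9, 60.2]
orientation: [1.261, 1.175, -1.261]
ft_force: [-2.3, 0.8, -1.7]
width: 0.2
t: 52.75
ee_pos: [563.5, 220.6, 186.8]
orientation: [1.269, 1.17, -1.251]
ft_force: [2.0, 0.0, 0.8]
width: 0.6
t: 53.42
ee_pos: [456.6, -95.9, 180.3]
orientation: [1.261, 1.174, -1.26]
ft_force: [0.0, 0.1, 0.1]
width: 0.6
t: 54.08
ee_pos: [437.4, -245.7, 216.7]
orientation: [1.261, 1.176, -1.261]
ft_force: [-0.3, -0.6, 0.3]
width: 0.4
t 54.2 at [ 437.7 -245.6  216.9] jawyaw -0.069 q6 -0.47 w 0.2 F [ 0.  -0.6 -0.1]
 turn [-0.     -0.0003  0.0004]  then shift mm [ 26.9 -37.3   7. ]  dist 47
[358.77333333 196.18666667] 75 [609.35205584 258.70365951]
[285.64383562 163.56164384] 73 [609.52701478 255.72600112]
```

View pics/t34.png

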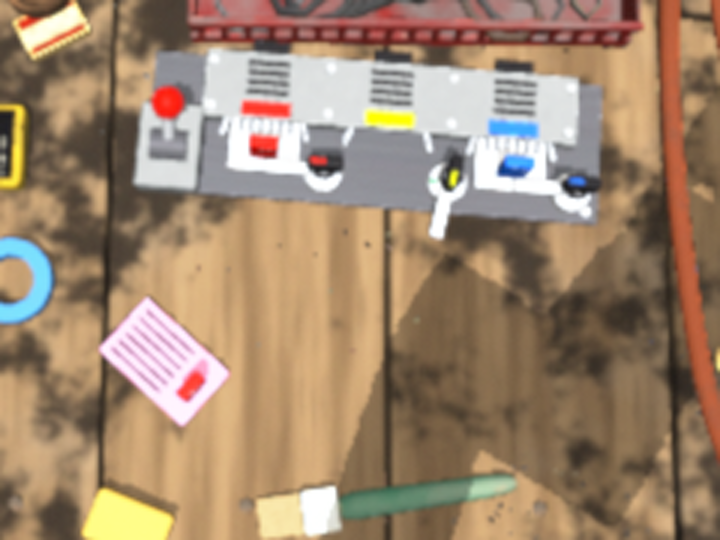

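View pics/s34.png

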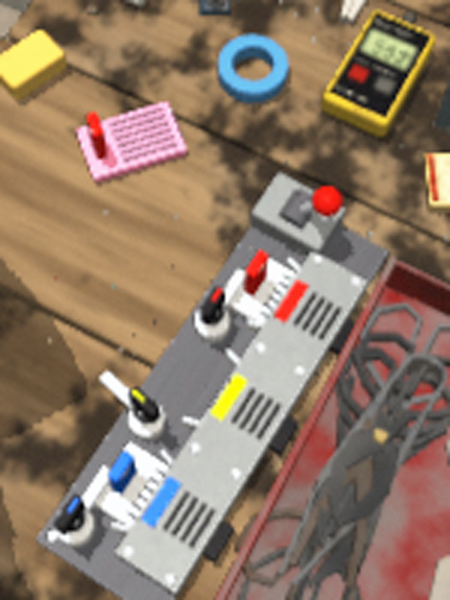

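The final views show the lever leaning away, with the ball at tray x 609.4 (off was 560.7). Red and blue are in their bays with the tongues behind their tabs. The meter, tape and pink look-alike are where they were, and the arm is clear. I hand in.

```bash
python3 -c "
from workcell import workorder; print(workorder.close_job())"
```

```text
the job is handed in; nothing more can be done
None
```

The job is done and handed in at about 54 s; no verdict is reported. I switched the isolator off, then fitted and locked the red and blue modules, then switched it on again. There was no yellow module on the table, so that bay stayed empty. The pink look-alike was not touched.

- **Knock:** the blue module was knocked aside before I reached it, so I measured it again and then picked it up. I saw no grip slackening.
- **Modules:** both met the back stop at nearly the same depth (tray x 588.6 for red, 588.3 for blue).
- **Studs:** both turned until the torque rose at the stop. In the pictures each tongue lies straight across behind its tab.
- **Lock height:** the stud tops read about 64–65 mm by camera, with 1–2 mm disagreement between the two views. Locked should be 63.5 and unlocked about 60. The lock is inferred from these pictures, not measured directly.
- **Isolator:** its ball ended at tray x 609, against 561 when off, so it is on.
- **Bystanders:** by eye, the meter and tape look unmoved.
- **Correction on the way:** my first grip on the red stud was about 0.17 rad off the wing (12.4 mm opening instead of 10). I opened, turned and gripped again before pressing.

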